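# Set the four coffee cups on their saucers

### The arm

A 6-joint arm with a two-finger parallel gripper is mounted at the origin on the work surface. World frame = base frame: x ahead of the robot, y to its left, z up, the work surface at z = 0. Lengths are in m, angles in degrees, forces in N, time in s.
With the tool pointing down it reaches from about 0.4 to 0.825 m from the base axis. Payload 7 kg.
Tool frame: the origin (TCP) lies at the very end of the fingers, on their centre line; the grasp point (between the pads) lies 19 mm behind it; z points along the fingers, y is the direction in which the jaws open and shut (so a half turn about z gives the same grasp; the last joint's range is limited). The gripper opens to 88 mm and grips with 3 to 60 N. Pads are 19 mm wide; open, the fingers measure 130 mm over their backs; the gripper's body (78 mm by 193 mm) begins 47 mm behind the grasp point.
Start: joints at [88.986, 20.546, 0.682, 0, -70.136, -16.507], TCP at [0.203, 0.644, 0.227] pointing down, gripper open.
Joint ranges: [-176.03, 176.03], [-82.01, 121.73], [-58.28, 71.71], [-173.87, 95.51], [-174.79, -0.11], [-173.66, 173.66]. Speed limits (degrees/s): [136.94, 136.94, 172.46, 180, 180, 180].

### API

Orientations are given as [roll, pitch, yaw] about the fixed x, y, z axes, in that order (R = Rz(yaw) Ry(pitch) Rx(roll)).
In Python, from plant import ctrl, snapshot, workorder gives the robot as it stands. The module is installed in compiled form; this text tells all that it offers.
- The arm moves only by the shell command python3 -m creep 'ROWS'. ROWS is JSON, a list of rows, each a list of 5 numbers: the shift along the tool's x, y, z scaled (see below), then the turn about the tool's z scaled (see below), then the finger opening in mm, from 0 to 87.6. A call has exactly 8 rows; each row is the pose to reach, as a shift and turn from the pose commanded when the call began, along the tool's axes at that moment, turning the shorter way round; what a row does not reach only later rows make up. The controller multiplies each number of a shift by 0.1 m and each number of a turn by 180 degrees. A row lasts 1/12 s, in which the tool goes at most 41.7 mm and 7.16 degrees, less where a joint would pass 70% of its speed; a pose out of reach is approached as far as the arm can. A call with a number of a shift or a turn outside -1 to 1 is refused whole. A call with a gripper value outside its range is refused whole. The fingers move at their own pace and stop on an object; the grip force is fixed at half the most. Time passes only in rows, so rows that repeat a pose let the fingers close, or fill a call up. It gives the time, the measured TCP pose, the force and the opening at its end, in the units of the state.
- ctrl.get_obs(): the state, without advancing time (a new reading comes with each control period).
- snapshot(name): name is "scene" or "top"; returns a dict with "img" (420x560x3 uint8, blue, green, red), "camera_matrix" (3x3 intrinsics, pixels), "xyz" and "rotation" of the camera in the world. Camera axes: x right, y up, looking along -z (the intrinsics and any distortion apply to the point x, -y, -z); pixel columns grow to the right and rows downward; lengths in m; the calibration is good to about 2 mm. A picture is of the moment at which its call begins. There is no depth.
- workorder.close_job(): hands the job in, once; it reports no verdict.
The state is a dict: "clock": time; "joint_pos": joint angles; "qvel": joint speeds; "tau": joint torques, N m; "tool_pos": TCP position; "orientation": TCP orientation; "force": force on the tool from outside, world axes, zero at the start; "moment": the same for the moment, N m; "opening": finger opening in m.
Only numpy, scipy, OpenCV 4.12 (cv2) and the standard library are available. Lean on these libraries where they do the work, as an engineer would, in place of code of your own. Each camera call takes 0.05 s, during which the arm holds its last target.

### The job

An order for four coffees is waiting: pick the four white cups with handles out from among the upturned glasses on the tray, and stand each one upright in the middle of the saucer of its size, the smallest cup on the smallest saucer and so on up to the tall cup on the largest. Set each cup down gently, do not let it drop, and leave the two glasses on the tray standing where they are.

Things in the scene. Friction and masses are not known exactly. Their poses are not given: they have to be found in the camera images.
- espresso_cup_mid (a point): smallest of the four white ceramic cups (espresso cup), open, round: rim 50 mm across, 48 mm at half height, foot 36 mm, 48 mm high; wall nearly upright in the upper three quarters. The point is on its axis, half-way up (24 mm); z up. Its handle (7-8 mm thick, 24 mm beyond the wall) points along +x: grip across y. Starts on the tray, 3 mm above the counter.
- cortado_cup_mid (a point): second smallest of the four white ceramic cups (cortado cup), open, round: rim 57 mm across, 55 mm at half height, foot 40 mm, 60 mm high; wall nearly upright in the upper three quarters. The point is on its axis, half-way up (30 mm); z up. Its handle (7-8 mm thick, 24 mm beyond the wall) points along +x: grip across y. Starts on the tray, 3 mm above the counter.
- coffee_cup_mid (a point): second largest of the four white ceramic cups (coffee cup), open, round: rim 64 mm across, 61 mm at half height, foot 46 mm, 75 mm high; wall nearly upright in the upper three quarters. The point is on its axis, half-way up (37.5 mm); z up. Its handle (7-8 mm thick, 24 mm beyond the wall) points along +x: grip across y. Starts on the tray, 3 mm above the counter.
- latte_cup_mid (a point): largest of the four white ceramic cups (latte cup), open, round: rim 70 mm across, 67 mm at half height, foot 50 mm, 92 mm high; wall nearly upright in the upper three quarters. The point is on its axis, half-way up (46 mm); z up. Its handle (7-8 mm thick, 24 mm beyond the wall) points along +x: grip across y. Starts on the tray, 3 mm above the counter.
- saucer_92: smallest of the four white ceramic saucers, loose, lying flat on the counter: rim diameter 92 mm, rim 12 mm high; flat round well in its middle, 56 mm across, its floor 4 mm above the counter. Origin: centre of its underside; z up.
- saucer_112: second smallest of the four white ceramic saucers, loose, lying flat on the counter: rim diameter 112 mm, rim 13 mm high; flat round well in its middle, 62 mm across, its floor 4 mm above the counter. Origin: centre of its underside; z up.
- saucer_132: second largest of the four white ceramic saucers, loose, lying flat on the counter: rim diameter 132 mm, rim 15 mm high; flat round well in its middle, 68 mm across, its floor 4 mm above the counter. Origin: centre of its underside; z up.
- saucer_152: largest of the four white ceramic saucers, loose, lying flat on the counter: rim diameter 152 mm, rim 17 mm high; flat round well in its middle, 74 mm across, its floor 4 mm above the counter. Origin: centre of its underside; z up.
- tumbler_a_mid (a point): clear glass tumbler standing upside down on the tray: round, no handle, 70 mm across below, 52 mm across at its top, 90 mm high. The point is on its axis at half height (45 mm up); z up. Not to be moved. The tray is grey plastic, its floor 3 mm above the counter, its rim 14 mm high.
- tumbler_b_mid (a point): clear glass tumbler standing upside down on the tray: round, no handle, 70 mm across below, 52 mm across at its top, 90 mm high. The point is on its axis at half height (45 mm up); z up. Not to be moved. The tray is grey plastic, its floor 3 mm above the counter, its rim 14 mm high.
Not all that is in view belongs to the job. Leave any green or red look-alike of the saucer_132 alone.

How it is judged:
By the outcome, as a careful person would: the job done as asked, in the order asked, and still so for the second after the job is handed in, with the robot touching nothing.
It also fails if it takes over 109 s, if anything falls off the work surface, if the arm or the gripper's body presses on something with over 40 N, if the wrist force passes 120 N, or if a joint passes its speed limit or range.

## Working session

There is one attempt and no reset: what is moved stays moved. The work goes in short steps, Python scripts to look and compute and a shell command to move; the robot and the scene stay as the last step left them, time stands still between calls to the robot, and variables do not carry over. Pictures are saved under pics/ and viewed, and the job is handed in when it is done.

```bash
mkdir -p pics
python3 - <<'E'
from plant import ctrl,snapshot
import cv2,pickle
o=ctrl.get_obs();print(o)
for n in("top","scene"):
    s=snapshot(n);cv2.imwrite(f"pics/{n}0.png",s["img"]);pickle.dump(s,open(f"{n}0.pkl","wb"));print({k:v for k,v in s.items() if k!="img"})
E
```

```text
{'clock': 0.0, 'joint_pos': array([ 8.89853489e+01,  2.05898166e+01,  6.34287774e-01, -2.13828572e-02,
       -7.01379823e+01, -1.65085456e+01]), 'qvel': array([ 0.06659209,  0.11679128, -0.0180167 , -0.01797415,  0.03140484,
       -0.02211022]), 'tau': array([ 3.26777138e-05, -5.82707405e+01,  2.93048108e+01,  6.99691325e+00,
        6.94245362e-03, -1.66459645e-04]), 'tool_pos': array([0.20308889, 0.64319541, 0.22564091]), 'orientation': array([ 1.79904631e+02, -7.30184883e-03, -1.75304720e+01]), 'force': array([ 0.648721  , -0.9796494 ,  0.85127091]), 'moment': array([0.05497029, 0.01224537, 0.01301741]), 'opening': 0.08789208905014585}
{'camera_matrix': array([[503.15350269,   0.        , 279.00288271],
       [  0.        , 503.15350269, 207.4195808 ],
       [  0.        ,   0.        ,   1.        ]]), 'xyz': array([ 0.23362011, -0.11948738,  1.51085906]), 'rotation': array([  8.55175206,   0.42329445, -90.07775485])}
{'camera_matrix': array([[468.24424172,   0.        , 285.66531057],
       [  0.        , 468.24424172, 205.00580777],
       [  0.        ,   0.        ,   1.        ]]), 'xyz': array([ 1.16127834, -0.47103486,  1.36640982]), 'rotation': array([31.84847716,  0.55458342, 63.95714115])}
```

View pics/top0.png

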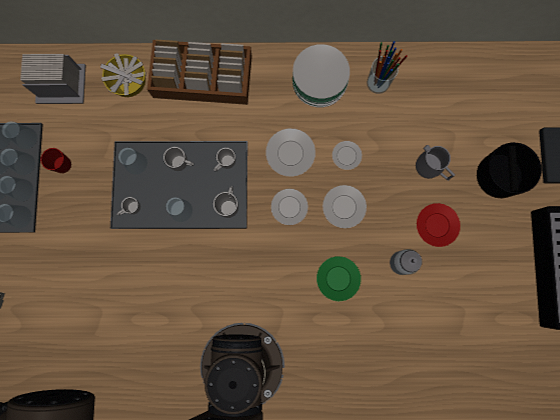

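View pics/scene0.png

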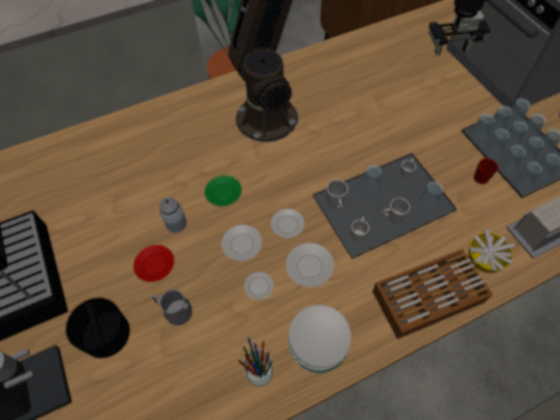

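The top view shows the tray with 4 cups at about (130,206), (175,157), (226,157) and (226,204), and glasses at (127,157) and (176,207). The white saucers are at (290,152), (347,155), (290,207) and (345,206). I'll enlarge both areas.

```bash
cat > h.py <<'E'
import numpy as np,cv2,pickle
from scipy.spatial.transform import Rotation as R
def load(n): return pickle.load(open(n+".pkl","rb"))
def ray(s,u,v):
    K=s["camera_matrix"];d=np.array([(u-K[0,2])/K[0,0],-(v-K[1,2])/K[1,1],-1.])
    return s["xyz"],R.from_euler("xyz",s["rotation"],degrees=True).as_matrix()@d
def onplane(s,u,v,z):
    o,d=ray(s,u,v);return o+d*(z-o[2])/d[2]
def proj(s,p):
    K=s["camera_matrix"];c=R.from_euler("xyz",s["rotation"],degrees=True).as_matrix().T@(np.asarray(p)-s["xyz"])
    return K[0,0]*c[0]/-c[2]+K[0,2],K[1,1]*-c[1]/-c[2]+K[1,2]
E
python3 - <<'E'
from h import *
s=load("top0");i=s["img"]
cv2.imwrite("pics/t1.png",cv2.resize(i[130:240,105:255],None,fx=5,fy=5,interpolation=cv2.INTER_CUBIC))
cv2.imwrite("pics/t2.png",cv2.resize(i[120:235,260:375],None,fx=5,fy=5,interpolation=cv2.INTER_CUBIC))
print(proj(s,[0,0,0]))
for a in [(290,152),(347,155),(290,207),(345,206)]: print(onplane(s,*a,0.015))
s=load("scene0");i=s["img"];print(proj(s,[0,0,0]))
cv2.imwrite("pics/s1.png",cv2.resize(i[150:255,310:460],None,fx=5,fy=5,interpolation=cv2.INTER_CUBIC))
E
```

```text
(np.float64(241.78481544694392), np.float64(364.5470904830894))
[ 0.62979718 -0.14258834  0.015     ]
[ 0.61980858 -0.31643836  0.015     ]
[ 0.45977416 -0.14180508  0.015     ]
[ 0.46240424 -0.30706048  0.015     ]
(np.float64(266.7885587155307), np.float64(117.44580033254373))
```

View pics/t1.png

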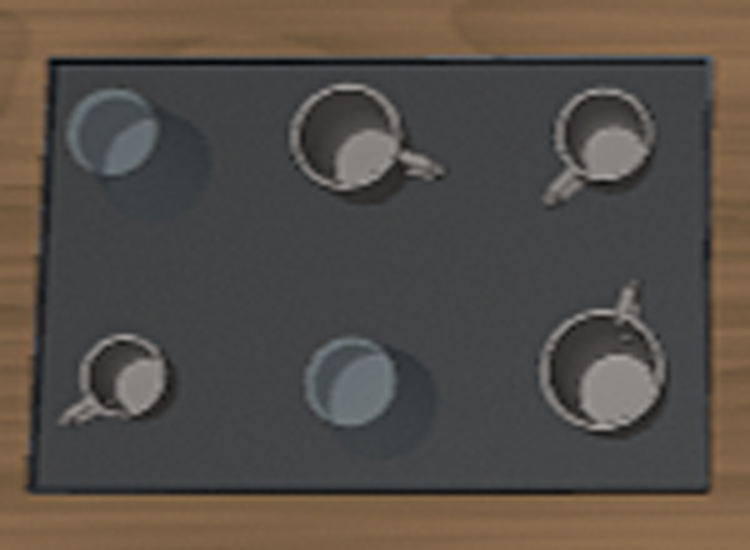

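View pics/t2.png

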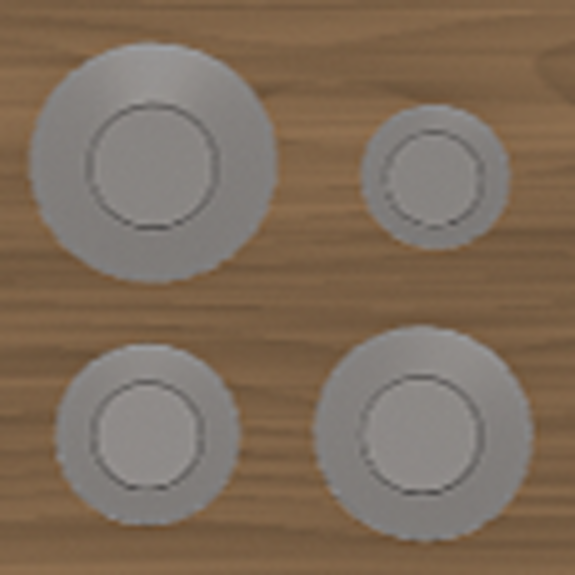

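View pics/s1.png

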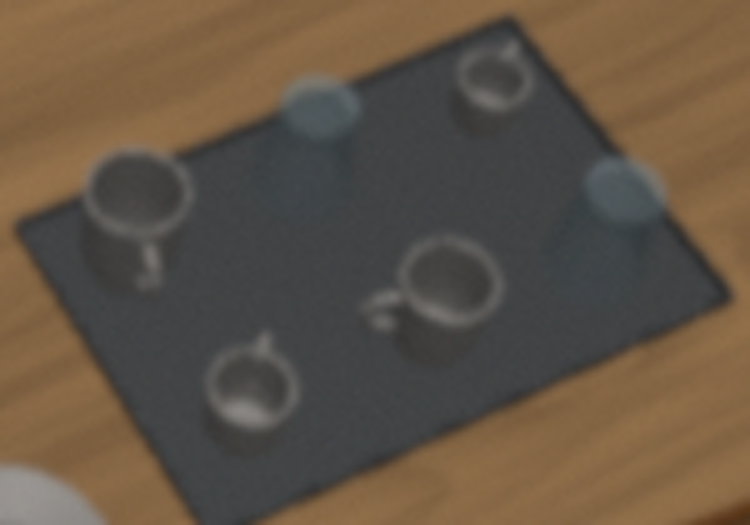

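The rim sizes identify the cups: espresso lower left, coffee top middle, cortado top right, latte lower right. Next I measure them.

```bash
cat > meas.py <<'E'
from h import *
from scipy.optimize import least_squares
def fitc(P,r,c0):
    f=least_squares(lambda c:np.hypot(P[:,0]-c[0],P[:,1]-c[1])-r,c0,loss="soft_l1",f_scale=0.001);return f.x,np.median(abs(f.fun))
def blobs(s,roi,th):
    x0,y0,x1,y1=roi;k=4
    g=cv2.resize(cv2.cvtColor(s["img"],cv2.COLOR_BGR2GRAY)[y0:y1,x0:x1],None,fx=k,fy=k,interpolation=cv2.INTER_CUBIC)
    sat=cv2.resize(cv2.cvtColor(s["img"],cv2.COLOR_BGR2HSV)[y0:y1,x0:x1,1],None,fx=k,fy=k)
    m=((g>th)&(sat<60)).astype(np.uint8)*255
    cs,_=cv2.findContours(m,cv2.RETR_EXTERNAL,cv2.CHAIN_APPROX_NONE)
    return m,[((c[:,0]+.5)/k-.5+[x0,y0]) for c in cs if cv2.contourArea(c)>300]
E
python3 - <<'E'
from meas import *
for n,roi in(("top0",(105,130,255,240)),("scene0",(310,150,460,255))):
    s=load(n);m,cs=blobs(s,roi,92);cv2.imwrite(f"pics/m_{n}.png",m)
    for c in cs: print(n,c.mean(0).round(1),len(c))
for n,roi in(("top0",(262,120,375,235)),("scene0",(210,195,340,305))):
    s=load(n);m,cs=blobs(s,roi,92)
    for c in cs:
        P=np.array([onplane(s,*p,.014) for p in c])[:,:2]
        (x,y),r=cv2.minEnclosingCircle((P*1000).astype(np.float32))
        nom=min([46,56,66,76],key=lambda a:abs(a-r))
        h={46:.012,56:.013,66:.015,76:.017}[nom]
        P=np.array([onplane(s,*p,h) for p in c])[:,:2]
        print(n,nom,r,fitc(P,nom/1000,P.mean(0)))
E
```

```text
top0 [174.5 205.8] 201
top0 [127.4 205.2] 403
top0 [225.5 201.8] 310
top0 [130.5 159.1] 118
top0 [123.5 153.1] 195
top0 [223.2 159. ] 286
top0 [177.9 158.4] 339
scene0 [317.9 250. ] 215
scene0 [358.2 231.7] 119
scene0 [397.2 211.8] 102
scene0 [439.1 185.5] 89
scene0 [373.4 168. ] 144
top0 56 56.342166900634766 (array([ 0.46217045, -0.13884229]), np.float64(0.0006793888869150722))
top0 66 66.26571655273438 (array([ 0.46214104, -0.30448633]), np.float64(0.0007172582179607867))
top0 46 46.15776062011719 (array([ 0.62126222, -0.31559422]), np.float64(0.0008551488778388017))
top0 76 76.36949920654297 (array([ 0.62987617, -0.14296519]), np.float64(0.0008510835551412757))
scene0 46 45.5066032409668 (array([ 0.62293496, -0.31606219]), np.float64(0.0012558552491659172))
scene0 76 75.85824584960938 (array([ 0.63125331, -0.14342256]), np.float64(0.0012561579173906295))
scene0 66 65.85442352294922 (array([ 0.46382068, -0.3048972 ]), np.float64(0.0011066177609730943))
scene0 56 55.79766845703125 (array([ 0.46383786, -0.13937313]), np.float64(0.0010274235380652863))
```

View pics/m_top0.png

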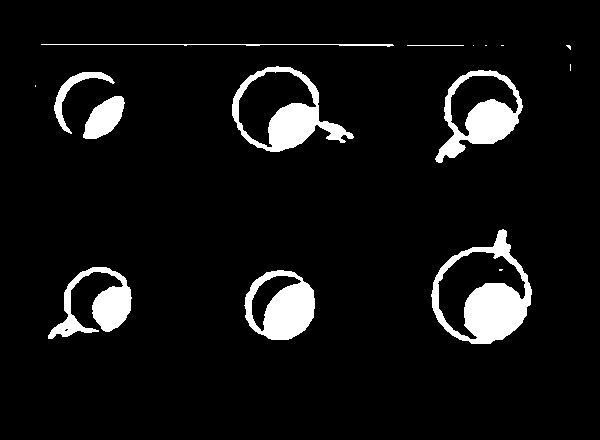

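View pics/m_scene0.png

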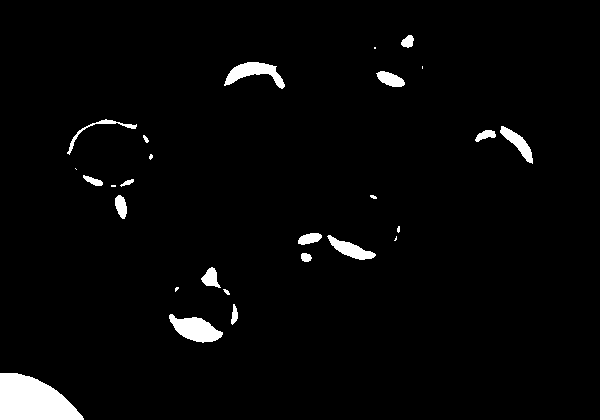

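Run:
```python
from meas import *
s=load("top0");m,cs=blobs(s,(105,130,255,240),88)
C={"esp":(130,206,25,48),"cort":(226,157,28.5,60),"cof":(175,157,32,75),"lat":(226,204,35,92),"ta":(127,157,26,90),"tb":(176,207,26,90)}
for n,(u,v,r,h) in C.items():
    zr=.003+h/1000
    pts=np.vstack([c for c in cs if np.hypot(*(c.mean(0)-[u,v]))<12])
    c0=onplane(s,u,v,zr)[:2]
    P=np.array([onplane(s,*p,zr)[:2] for p in pts]);
    c,e=fitc(P,r/1000,c0)
    out=f"{n} {c.round(4)} {e:.4f}"
    if n[0]!='t':
      for zh in(.003+h*.5e-3,.003+h*.8e-3):
        # handle pixels
        ys,xs=np.nonzero(m);q=np.c_[(xs+.5)/4-.5+105,(ys+.5)/4-.5+130]
        q=q[np.hypot(*(q-[u,v]).T)<24]
        Pr=np.array([onplane(s,*p,zr)[:2] for p in q])-c
        k=np.hypot(*Pr.T)>r/1000+.004
        Q=np.array([onplane(s,*p,zh)[:2] for p in q[k]])-c
        d=Q.mean(0);out+=f" hd z{zh:.3f} {np.degrees(np.arctan2(d[1],d[0])):.1f} rmean {np.hypot(*Q.T).mean():.4f} n{k.sum()}"
    print(out)
```

```text
esp [0.4618 0.3328] 0.0028 hd z0.027 118.0 rmean 0.0398 n233 hd z0.041 124.3 rmean 0.0368 n233
cort [0.604  0.0504] 0.0010 hd z0.033 96.6 rmean 0.0459 n538 hd z0.051 112.7 rmean 0.0456 n538
cof [0.5998 0.1979] 0.0012 hd z0.041 -41.2 rmean 0.0502 n665 hd z0.063 -56.9 rmean 0.0508 n665
lat [0.4592 0.045 ] 0.0006 hd z0.049 -11.1 rmean 0.0510 n175 hd z0.077 -15.9 rmean 0.0466 n175
ta [0.599  0.3315] 0.0015
tb [0.4522 0.1892] 0.0007
```

Run:
```python
from meas import *
s=load("top0");sc=load("scene0");m,cs=blobs(s,(105,130,255,240),88)
C={"esp":(130,206,25,48,(65,418),(515,47)),"cort":(226,157,28.5,60,(555,195),(265,338)),"cof":(175,157,32,75,(437,170),(372,310)),"lat":(226,204,35,92,(632,288),(150,280))}
O={}
for n,(u,v,r,h,a,b) in C.items():
    zr=.003+h/1000;r/=1000
    pts=np.vstack([c for c in cs if np.hypot(*(c.mean(0)-[u,v]))<12])
    c=onplane(s,u,v,zr)[:2]
    P=np.array([onplane(s,*p,zr)[:2] for p in pts])
    for i in range(6):
        d=np.hypot(*(P-c).T)-r
        c,e=fitc(P[abs(d)<[.006,.005,.004,.003,.003,.003][i]],r,c)
    ao=(a[0]/5+105,a[1]/5+130);bo=(b[0]/5+310,b[1]/5+150)
    o1,d1=ray(s,*ao);o2,d2=ray(sc,*bo)
    t=np.linalg.lstsq(np.c_[d1,-d2],o2-o1,rcond=None)[0];p=(o1+d1*t[0]+o2+d2*t[1])/2
    print(n,c.round(4),e.round(4),"tip",(p-[*c,0]).round(3),np.degrees(np.arctan2(*(p[:2]-c)[::-1])).round(1))
    for f in(.5,.65,.8):
      z=.003+h*f/1000
      print("  ",f,[ (np.degrees(np.arctan2(*(q[:2]-c)[::-1])).round(1),np.hypot(*(q[:2]-c)).round(3)) for q in(onplane(s,*ao,z),onplane(sc,*bo,z))])
    O[n]=(c,r,zr)
for S,nm,(x0,y0,x1,y1) in((s,"top",(105,130,255,240)),(sc,"scene",(310,150,460,255))):
    I=cv2.resize(S["img"][y0:y1,x0:x1],None,fx=5,fy=5,interpolation=cv2.INTER_CUBIC)
    for c,r,z in O.values():
        q=[proj(S,[c[0]+r*np.cos(t),c[1]+r*np.sin(t),z]) for t in np.linspace(0,6.28,60)]
        cv2.polylines(I,[np.array([((a+.5-x0)*5,(b+.5-y0)*5) for a,b in q],np.int32)],True,(0,0,255),1)
    cv2.imwrite(f"pics/ov_{nm}.png",I)
```

```text
esp [0.4626 0.3327] 0.0004 tip [-0.023  0.039  0.03 ] 120.9
   0.5 [(np.float64(120.8), np.float64(0.045)), (np.float64(120.6), np.float64(0.049))]
   0.65 [(np.float64(123.6), np.float64(0.044)), (np.float64(119.3), np.float64(0.043))]
   0.8 [(np.float64(126.5), np.float64(0.043)), (np.float64(117.4), np.float64(0.037))]
cort [0.6048 0.0498] 0.0004 tip [-0.033  0.031  0.043] 136.2
   0.5 [(np.float64(135.9), np.float64(0.044)), (np.float64(134.0), np.float64(0.053))]
   0.65 [(np.float64(138.9), np.float64(0.045)), (np.float64(133.6), np.float64(0.047))]
   0.8 [(np.float64(141.7), np.float64(0.046)), (np.float64(133.2), np.float64(0.042))]
cof [0.6002 0.1991] 0.0004 tip [-0.014 -0.047  0.047] -106.0
   0.5 [(np.float64(-105.2), np.float64(0.05)), (np.float64(-111.2), np.float64(0.043))]
   0.65 [(np.float64(-107.5), np.float64(0.053)), (np.float64(-103.2), np.float64(0.047))]
   0.8 [(np.float64(-109.5), np.float64(0.056)), (np.float64(-96.6), np.float64(0.052))]
lat [0.4588 0.0452] 0.0003 tip [ 0.052 -0.015  0.063] -15.9
   0.5 [(np.float64(-13.9), np.float64(0.056)), (np.float64(-11.6), np.float64(0.046))]
   0.65 [(np.float64(-16.0), np.float64(0.054)), (np.float64(-15.7), np.float64(0.054))]
   0.8 [(np.float64(-18.4), np.float64(0.052)), (np.float64(-18.7), np.float64(0.062))]
```

View pics/ov_top.png

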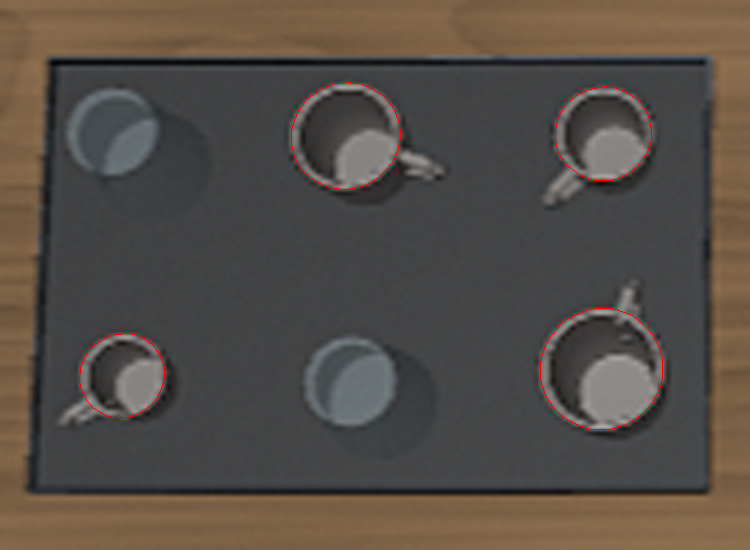

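View pics/ov_scene.png

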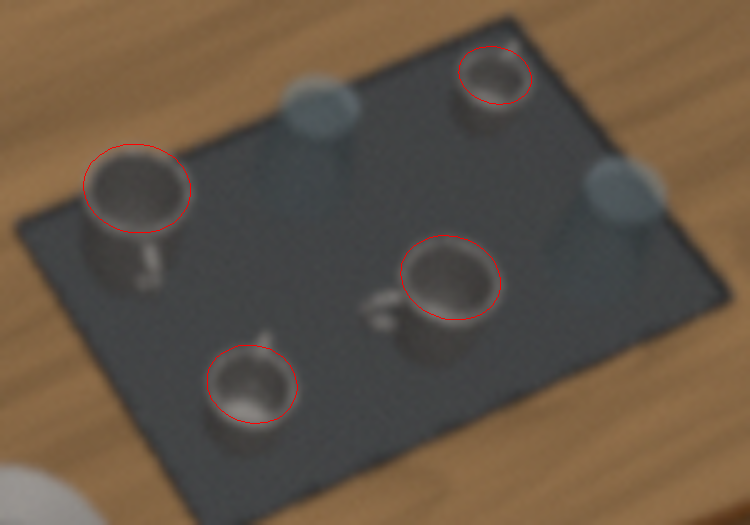

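```bash
cat > go.py <<'E'
import sys,numpy as np
from plant import ctrl
from scipy.spatial.transform import Rotation as R
o=ctrl.get_obs();x,y,z,yaw=map(float,sys.argv[1:5])
M=R.from_euler("xyz",o["orientation"],degrees=True).as_matrix()
d=M.T@(np.array([x,y,z])-o["tool_pos"])
t=-((yaw-o["orientation"][2]+180)%360-180)
print("t",round(o["clock"],2),"pos",o["tool_pos"].round(4),"rpy",o["orientation"].round(1),"F",o["force"].round(1),"open",round(o["opening"]*1000,1))
print("rel units",(d*10).round(3),"turn",round(t/180,3),"turn deg",round(t,1))
E
python3 go.py .4635 .3325 .16 -59; python3 -m creep '[[0,0,0,0.04,87],[0,0,0,0.08,87],[0,0,0,0.12,87],[0,0,0,0.16,87],[0,0,0,0.2,87],[0,0,0,0.23,87],[0,0,0,0.23,87],[0,0,0,0.23,87]]'; python3 go.py .4635 .3325 .16 -59
```

```text
t 0.1 pos [0.2031 0.6433 0.2257] rpy [179.9  -0.  -17.5] F [ 0.1 -1.7 -0.2] open 87.3
rel units [3.419 2.178 0.661] turn 0.23 turn deg 41.5
clock: 0.77
tool_pos: [0.2032, 0.6435, 0.2262]
orientation: [180.0, -0.0, -58.7]
force: [-0.0, 0.6, -0.4]
opening: 0.0866
t 0.77 pos [0.2032 0.6435 0.2262] rpy [180.   -0.  -58.7] F [-0.   0.6 -0.4] open 86.6
rel units [ 4.009 -0.612  0.663] turn 0.001 turn deg 0.3
```

```bash
python3 -m creep '[[0.12,-0.02,0,0,87],[0.25,-0.04,0,0,87],[0.37,-0.06,0,0,87],[0.5,-0.08,0,0,87],[0.62,-0.1,0,0,87],[0.75,-0.12,0,0,87],[0.87,-0.14,0,0,87],[1,-0.15,0,0,87]]' | tail -5
python3 -m creep '[[0.12,-0.02,0.02,0,87],[0.25,-0.04,0.05,0,87],[0.37,-0.06,0.08,0,87],[0.5,-0.08,0.1,0,87],[0.62,-0.1,0.12,0,87],[0.75,-0.12,0.15,0,87],[0.87,-0.14,0.18,0,87],[1,-0.15,0.2,0,87]]' | tail -5
python3 -m creep '[[0.12,-0.02,0.02,0,87],[0.25,-0.04,0.05,0,87],[0.37,-0.06,0.08,0,87],[0.5,-0.08,0.1,0,87],[0.62,-0.1,0.12,0,87],[0.75,-0.12,0.15,0,87],[0.87,-0.14,0.18,0,87],[1,-0.15,0.2,0,87]]' | tail -5
python3 -m creep '[[0.12,-0.02,0.02,0,87],[0.25,-0.04,0.05,0,87],[0.37,-0.06,0.08,0,87],[0.5,-0.08,0.1,0,87],[0.62,-0.1,0.12,0,87],[0.75,-0.12,0.15,0,87],[0.87,-0.14,0.18,0,87],[1,-0.15,0.2,0,87]]' | tail -5
python3 go.py .4635 .3325 .02 -59
```

```text
clock: 1.43
tool_pos: [0.2687, 0.5648, 0.2267]
orientation: [-180.0, 0.0, -58.9]
force: [0.6, 0.2, -0.3]
opening: 0.087
clock: 2.1
tool_pos: [0.3329, 0.4869, 0.206]
orientation: [180.0, -0.0, -58.9]
force: [0.4, 0.5, 0.2]
opening: 0.0872
clock: 2.77
tool_pos: [0.3974, 0.409, 0.1861]
orientation: [180.0, -0.0, -58.9]
force: [0.2, -0.7, 0.2]
opening: 0.0869
clock: 3.43
tool_pos: [0.4619, 0.3311, 0.1661]
orientation: [180.0, -0.0, -58.9]
force: [-0.4, 0.2, -0.7]
opening: 0.0868
t 3.43 pos [0.4619 0.3311 0.1661] rpy [180.   -0.  -58.9] F [-0.4  0.2 -0.7] open 86.8
rel units [-0.003 -0.021  1.461] turn 0.0 turn deg 0.1
```

```bash
python3 -m creep '[[0,-0.02,0.15,0,87],[0,-0.02,0.3,0,87],[0,-0.02,0.45,0,87],[0,-0.02,0.55,0,87],[0,-0.02,0.65,0,87],[0,-0.02,0.75,0,87],[0,-0.02,0.8,0,87],[0,-0.02,0.8,0,87]]'|tail -5
python3 - <<'E'
from plant import snapshot
import cv2,pickle
for n in("top","scene"):
    s=snapshot(n);pickle.dump(s,open(n+"1.pkl","wb"));i=s["img"]
    i=i[100:240,90:260] if n=="top" else i[120:260,300:470]
    cv2.imwrite(f"pics/{n}1.png",cv2.resize(i,None,fx=4,fy=4,interpolation=cv2.INTER_CUBIC))
E
```

```text
clock: 4.1
tool_pos: [0.4624, 0.3326, 0.0853]
orientation: [179.9, -0.0, -58.9]
force: [-0.0, 0.7, 0.4]
opening: 0.0867
```

View pics/scene1.png

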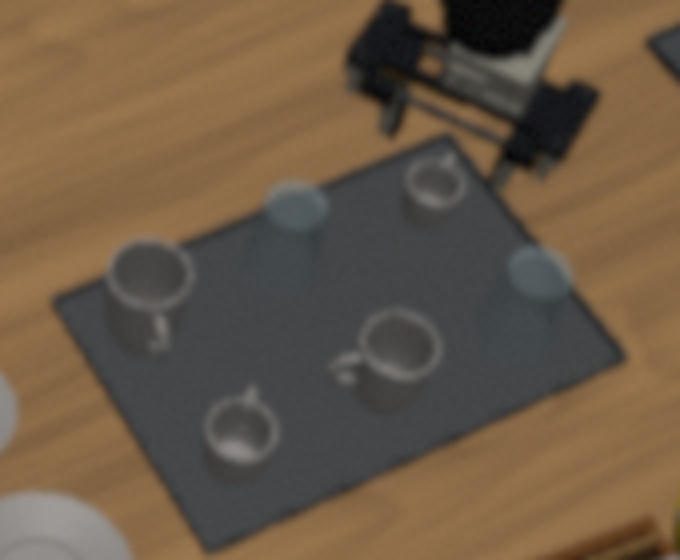

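View pics/top1.png

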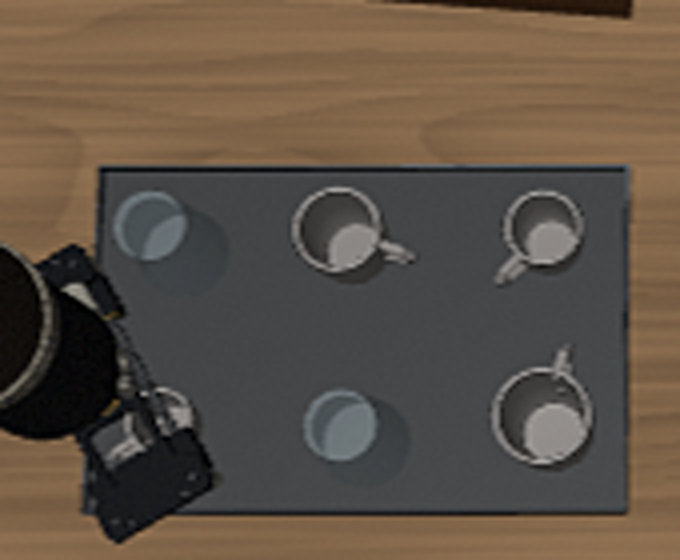

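Run:
```python
from h import *
s=load("scene1")
c=np.array([.4624,.3326,.0853]);j=np.array([.857,.515,0])
for k in(-.05,0,.05):
    u,v=proj(s,c+k*j);print(((u+.5-300)*4,(v+.5-120)*4))
u,v=proj(s,[.4635,.3325,.051]);print(((u+.5-300)*4,(v+.5-120)*4))
```

```text
(np.float64(391.3487245726699), np.float64(131.0677382785966))
(np.float64(444.4782667553593), np.float64(155.88488556992047))
(np.float64(498.5913217048128), np.float64(181.16143793407093))
(np.float64(436.54994227088537), np.float64(180.9373957798034))
```

The fingertips at (390,128) and (499,181) in the zoomed view match the projection and straddle the cup at (436,181). Next I lower, grip and lift.

```bash
python3 -m creep '[[0,0,0.15,0,87],[0,0,0.3,0,87],[0,0,0.45,0,87],[0,0,0.55,0,87],[0,0,0.62,0,87],[0,0,0.65,0,87],[0,0,0.65,0,80],[0,0,0.65,0,70]]'|tail -5
python3 -m creep '[[0,0,0,0,64],[0,0,0,0,58],[0,0,0,0,52],[0,0,0,0,46],[0,0,0,0,40],[0,0,0,0,30],[0,0,0,0,30],[0,0,0,0,30]]'|tail -5
python3 go.py .622 -.316 .02 -59
```

```text
clock: 4.87
tool_pos: [0.4631, 0.3334, 0.0221]
orientation: [-180.0, 0.0, -58.9]
force: [-0.3, -0.5, 0.2]
opening: 0.0786
clock: 5.53
tool_pos: [0.4632, 0.3334, 0.0219]
orientation: [-179.9, 0.0, -58.9]
force: [0.4, -0.5, 1.7]
opening: 0.049
t 5.53 pos [0.4632 0.3334 0.0219] rpy [-179.9    0.   -58.9] F [ 0.4 -0.5  1.7] open 49.0
rel units [6.382 1.994 0.016] turn 0.0 turn deg 0.1
```

```bash
python3 -m creep '[[0,0,-0.05,0,30],[0,0,-0.15,0,30],[0,0,-0.3,0,30],[0,0,-0.45,0,30],[0,0,-0.6,0,30],[0,0,-0.75,0,30],[0,0,-0.9,0,30],[0,0,-1,0,30]]'|tail -5
python3 -m creep '[[0.1,0.03,-0.04,0,30],[0.22,0.07,-0.08,0,30],[0.35,0.11,-0.12,0,30],[0.48,0.15,-0.16,0,30],[0.61,0.19,-0.2,0,30],[0.74,0.23,-0.24,0,30],[0.87,0.27,-0.28,0,30],[1,0.31,-0.3,0,30]]' |tail -5
python3 -m creep '[[0.12,0.04,0,0,30],[0.25,0.08,0,0,30],[0.37,0.12,0,0,30],[0.5,0.16,0,0,30],[0.62,0.2,0,0,30],[0.75,0.24,0,0,30],[0.87,0.28,0,0,30],[1,0.31,0,0,30]]' |tail -5
python3 -m creep '[[0.12,0.04,0,0,30],[0.25,0.08,0,0,30],[0.37,0.12,0,0,30],[0.5,0.16,0,0,30],[0.62,0.2,0,0,30],[0.75,0.24,0,0,30],[0.87,0.28,0,0,30],[1,0.31,0,0,30]]' |tail -5
python3 -m creep '[[0.12,0.04,0,0,30],[0.25,0.08,0,0,30],[0.37,0.12,0,0,30],[0.5,0.16,0,0,30],[0.62,0.2,0,0,30],[0.75,0.24,0,0,30],[0.87,0.28,0,0,30],[1,0.31,0,0,30]]' |tail -5
python3 -m creep '[[0.12,0.04,0,0,30],[0.25,0.08,0,0,30],[0.37,0.12,0,0,30],[0.5,0.16,0,0,30],[0.62,0.2,0,0,30],[0.75,0.24,0,0,30],[0.87,0.28,0,0,30],[1,0.31,0,0,30]]' |tail -5
python3 -m creep '[[0.12,0.04,0,0,30],[0.25,0.08,0,0,30],[0.37,0.12,0,0,30],[0.5,0.16,0,0,30],[0.62,0.2,0,0,30],[0.75,0.24,0,0,30],[0.87,0.28,0,0,30],[1,0.31,0,0,30]]' |tail -5
python3 go.py .622 -.316 .026 -59
```

```text
clock: 6.2
tool_pos: [0.4629, 0.3332, 0.1237]
orientation: [-179.9, 0.0, -58.9]
force: [0.4, 0.6, -1.7]
opening: 0.0487
clock: 6.87
tool_pos: [0.4884, 0.2299, 0.1521]
orientation: [-180.0, -0.0, -58.9]
force: [0.1, 0.1, -1.1]
opening: 0.0486
clock: 7.53
tool_pos: [0.5131, 0.1285, 0.1515]
orientation: [180.0, 0.0, -58.9]
force: [-0.2, 1.2, -1.2]
opening: 0.0486
clock: 8.2
tool_pos: [0.5381, 0.0269, 0.1516]
orientation: [180.0, 0.0, -58.9]
force: [-0.9, 1.3, -0.5]
opening: 0.049
clock: 8.87
tool_pos: [0.5631, -0.0747, 0.1515]
orientation: [180.0, 0.0, -58.9]
force: [0.9, 1.0, -0.5]
opening: 0.0489
clock: 9.53
tool_pos: [0.5883, -0.1764, 0.1515]
orientation: [180.0, 0.0, -58.9]
force: [-1.0, 0.3, -1.3]
opening: 0.0489
clock: 10.2
tool_pos: [0.6134, -0.2781, 0.1515]
orientation: [180.0, 0.0, -58.9]
force: [-0.6, 0.9, -0.9]
opening: 0.0488
t 10.2 pos [ 0.6134 -0.2781  0.1515] rpy [180.    0.  -58.9] F [-0.6  0.9 -0.9] open 48.8
rel units [0.369 0.122 1.255] turn 0.0 turn deg 0.1
```

```bash
python3 -m creep '[[0.1,0.03,0.1,0,30],[0.2,0.06,0.25,0,30],[0.28,0.1,0.4,0,30],[0.33,0.11,0.55,0,30],[0.33,0.11,0.7,0,30],[0.33,0.11,0.8,0,30],[0.33,0.11,0.85,0,30],[0.33,0.11,0.85,0,30]]' |tail -5
python3 go.py .622 -.316 .024 -59
python3 - <<'E'
from plant import snapshot
import cv2,pickle
for n in("top","scene"):
    s=snapshot(n);pickle.dump(s,open(n+"2.pkl","wb"));i=s["img"]
    i=i[110:240,250:400] if n=="top" else i[180:320,200:350]
    cv2.imwrite(f"pics/{n}2.png",cv2.resize(i,None,fx=4,fy=4,interpolation=cv2.INTER_CUBIC))
E
```

```text
clock: 10.87
tool_pos: [0.6197, -0.3104, 0.0642]
orientation: [179.9, 0.1, -58.9]
force: [-0.1, -0.3, -1.8]
opening: 0.0488
t 10.87 pos [ 0.6197 -0.3104  0.0642] rpy [ 1.799e+02  1.000e-01 -5.890e+01] F [-0.1 -0.3 -1.8] open 48.8
rel units [0.061 0.008 0.402] turn 0.0 turn deg 0.1
```

View pics/top2.png

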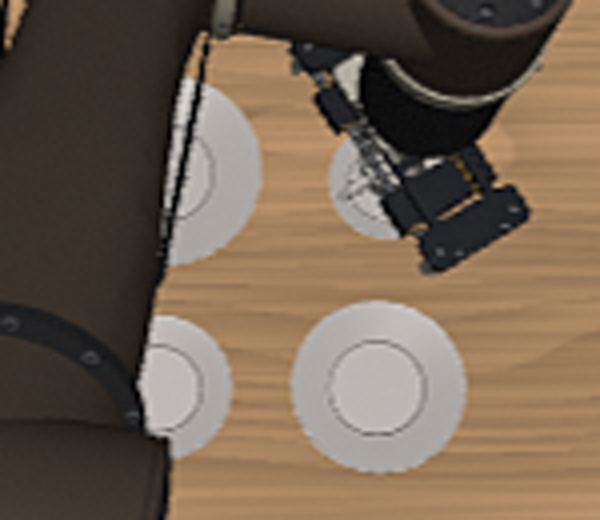

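View pics/scene2.png

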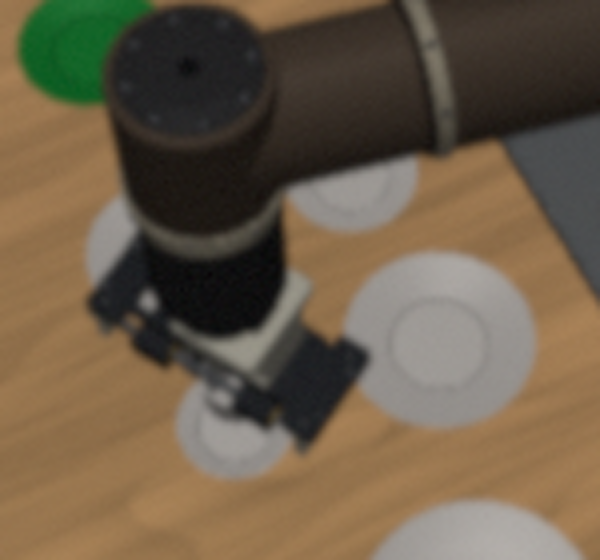

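The cup is mostly hidden behind the gripper at about (370,180) in the top crop, over the small saucer. I lower it and watch the force.

```bash
python3 -m creep '[[0.06,0.01,0.06,0,30],[0.06,0.01,0.12,0,30],[0.06,0.01,0.18,0,30],[0.06,0.01,0.24,0,30],[0.06,0.01,0.29,0,30],[0.06,0.01,0.34,0,30],[0.06,0.01,0.37,0,30],[0.06,0.01,0.38,0,30]]' |tail -5
python3 -m creep '[[0,0,0,0,30],[0,0,0.005,0,30],[0,0,0.01,0,30],[0,0,0.015,0,30],[0,0,0.02,0,30],[0,0,0.02,0,30],[0,0,0.02,0,30],[0,0,0.02,0,30]]' |tail -5
python3 go.py .622 -.316 .0229 -59
```

```text
clock: 11.63
tool_pos: [0.6227, -0.3163, 0.0277]
orientation: [180.0, 0.0, -58.9]
force: [0.2, 0.6, -0.8]
opening: 0.0489
clock: 12.3
tool_pos: [0.6231, -0.3164, 0.0266]
orientation: [-180.0, -0.0, -58.9]
force: [0.0, -0.1, -1.4]
opening: 0.0488
t 12.3 pos [ 0.6231 -0.3164  0.0266] rpy [-180.    -0.   -58.9] F [ 0.  -0.1 -1.4] open 48.8
rel units [-0.009  0.008  0.037] turn 0.0 turn deg 0.1
```

```bash
python3 -m creep '[[-0.01,0.01,0.005,0,30],[-0.01,0.01,0.01,0,30],[-0.01,0.01,0.015,0,30],[-0.01,0.01,0.02,0,30],[-0.01,0.01,0.025,0,30],[-0.01,0.01,0.025,0,30],[-0.01,0.01,0.025,0,30],[-0.01,0.01,0.025,0,30]]' |tail -5
python3 -m creep '[[0,0,0.002,0,30],[0,0,0.004,0,30],[0,0,0.006,0,30],[0,0,0.008,0,30],[0,0,0.01,0,30],[0,0,0.01,0,30],[0,0,0.01,0,30],[0,0,0.01,0,30]]' |tail -5
```

```text
clock: 12.97
tool_pos: [0.6217, -0.3161, 0.024]
orientation: [180.0, 0.0, -58.9]
force: [0.7, 1.1, -1.9]
opening: 0.049
clock: 13.63
tool_pos: [0.6217, -0.3161, 0.0231]
orientation: [-180.0, 0.0, -58.9]
force: [0.3, -0.9, -0.7]
opening: 0.0491
```

```bash
python3 -m creep '[[0,0,0.002,0,30],[0,0,0.004,0,30],[0,0,0.006,0,30],[0,0,0.008,0,30],[0,0,0.01,0,30],[0,0,0.01,0,30],[0,0,0.01,0,30],[0,0,0.01,0,30]]' |tail -5
```

```text
clock: 14.3
tool_pos: [0.622, -0.3163, 0.0229]
orientation: [-180.0, -0.0, -58.9]
force: [-1.3, 0.5, 5.1]
opening: 0.0489
```

Contact shows as +5 N at z = 0.0229, as predicted. I release and rise.

```bash
python3 -m creep '[[0,0,0,0,52],[0,0,0,0,55],[0,0,0,0,60],[0,0,0,0,66],[0,0,0,0,72],[0,0,0,0,80],[0,0,0,0,87],[0,0,0,0,87]]' |tail -5
python3 -m creep '[[0,0,-0.1,0,87],[0,0,-0.22,0,87],[0,0,-0.35,0,87],[0,0,-0.48,0,87],[0,0,-0.61,0,87],[0,0,-0.74,0,87],[0,0,-0.87,0,87],[0,0,-1,0,87]]' |tail -5
python3 go.py .6057 .0496 .15 -44
```

```text
clock: 14.97
tool_pos: [0.6217, -0.316, 0.022]
orientation: [180.0, 0.0, -58.9]
force: [-0.6, -0.3, 0.6]
opening: 0.0849
clock: 15.63
tool_pos: [0.6218, -0.3161, 0.1239]
orientation: [-180.0, -0.0, -58.9]
force: [1.2, 0.1, 0.2]
opening: 0.087
t 15.63 pos [ 0.6218 -0.3161  0.1239] rpy [-180.    -0.   -58.9] F [1.2 0.1 0.2] open 87.0
rel units [-3.215 -1.75  -0.262] turn -0.083 turn deg -14.9
```

```bash
python3 -m creep '[[-0.12,-0.07,-0.05,-0.03,87],[-0.25,-0.14,-0.1,-0.06,87],[-0.37,-0.2,-0.15,-0.083,87],[-0.5,-0.27,-0.2,-0.083,87],[-0.62,-0.34,-0.2,-0.083,87],[-0.75,-0.41,-0.2,-0.083,87],[-0.87,-0.47,-0.2,-0.083,87],[-1,-0.54,-0.2,-0.083,87]]' |tail -5
python3 go.py .6057 .0496 .15 -44
python3 - <<'E'
from plant import snapshot
import cv2,pickle
for n in("top","scene"):
    s=snapshot(n);pickle.dump(s,open(n+"3.pkl","wb"));i=s["img"]
    i=i[110:240,250:400] if n=="top" else i[180:320,200:350]
    cv2.imwrite(f"pics/{n}3.png",cv2.resize(i,None,fx=4,fy=4,interpolation=cv2.INTER_CUBIC))
E
```

```text
clock: 16.3
tool_pos: [0.616, -0.2012, 0.1418]
orientation: [180.0, 0.0, -44.0]
force: [0.1, -0.2, 0.9]
opening: 0.087
t 16.3 pos [ 0.616  -0.2012  0.1418] rpy [180.   0. -44.] F [ 0.1 -0.2  0.9] open 87.0
rel units [-1.818 -1.731 -0.082] turn -0.0 turn deg -0.0
```

View pics/top3.png

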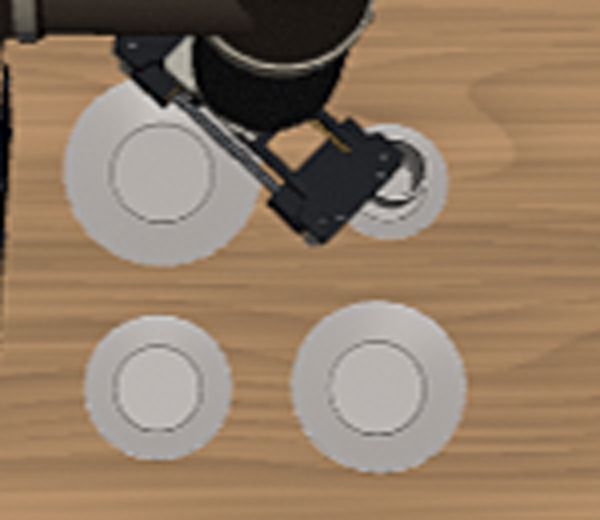

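View pics/scene3.png

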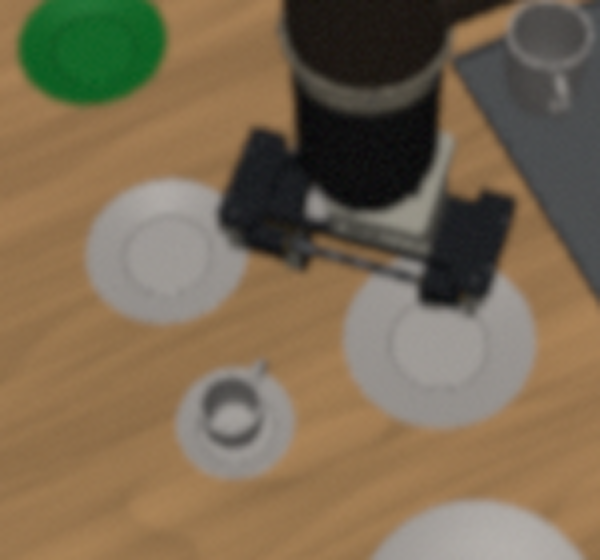

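The espresso cup stands upright on its saucer, at about (232,412) in the scene crop. Next is the cortado.

```bash
python3 -m creep '[[-0.11,-0.11,0,0,87],[-0.22,-0.22,0,0,87],[-0.33,-0.33,0,0,87],[-0.45,-0.44,0,0,87],[-0.56,-0.55,0,0,87],[-0.67,-0.65,0,0,87],[-0.78,-0.75,0,0,87],[-0.9,-0.86,0,0,87]]' |tail -5
python3 -m creep '[[-0.11,-0.11,0,0,87],[-0.22,-0.22,0,0,87],[-0.33,-0.33,0,0,87],[-0.45,-0.44,0,0,87],[-0.56,-0.55,0,0,87],[-0.67,-0.65,0,0,87],[-0.78,-0.75,0,0,87],[-0.86,-0.82,0,0,87]]' |tail -5
python3 -m creep '[[0,0,0,0,87],[0,0,0,0,87],[0,0,0.05,0,87],[0,0,0.1,0,87],[0,0,0.15,0,87],[0,0,0.2,0,87],[0,0,0.2,0,87],[0,0,0.2,0,87]]' |tail -5
python3 go.py .6057 .0496 .025 -44
```

```text
clock: 17.07
tool_pos: [0.6111, -0.0773, 0.1418]
orientation: [180.0, 0.0, -44.0]
force: [-0.0, 0.6, -0.2]
opening: 0.0874
clock: 17.73
tool_pos: [0.6062, 0.0421, 0.142]
orientation: [180.0, 0.0, -44.0]
force: [0.2, 0.7, 0.2]
opening: 0.0872
clock: 18.4
tool_pos: [0.6061, 0.0401, 0.1215]
orientation: [179.9, 0.0, -44.0]
force: [-0.2, -0.3, 0.1]
opening: 0.0873
t 18.4 pos [0.6061 0.0401 0.1215] rpy [179.9   0.  -44. ] F [-0.2 -0.3  0.1] open 87.3
rel units [-0.068 -0.066  0.965] turn -0.0 turn deg -0.0
```

```bash
python3 -m creep '[[-0.04,-0.04,0.05,0,87],[-0.07,-0.07,0.15,0,87],[-0.07,-0.07,0.27,0,87],[-0.07,-0.07,0.4,0,87],[-0.07,-0.07,0.5,0,87],[-0.07,-0.07,0.6,0,87],[-0.07,-0.07,0.7,0,87],[-0.07,-0.07,0.78,0,87]]' |tail -5
python3 -m creep '[[0,0,0.07,0,87],[0,0,0.12,0,87],[0,0,0.16,0,87],[0,0,0.17,0,87],[0,0,0.17,0,84],[0,0,0.17,0,80],[0,0,0.17,0,74],[0,0,0.17,0,68]]' |tail -5
python3 -m creep '[[0,0,0,0,62],[0,0,0,0,56],[0,0,0,0,50],[0,0,0,0,40],[0,0,0,0,40],[0,0,0,0,40],[0,0,0,0,40],[0,0,0,0,40]]' |tail -5
python3 go.py .463 -.139 .025 -44
```

```text
clock: 19.07
tool_pos: [0.606, 0.0505, 0.0428]
orientation: [180.0, 0.0, -44.0]
force: [-0.1, -0.2, -0.0]
opening: 0.0871
clock: 19.73
tool_pos: [0.6065, 0.0506, 0.0275]
orientation: [-180.0, -0.0, -44.0]
force: [0.0, -1.6, -0.2]
opening: 0.0725
clock: 20.4
tool_pos: [0.6064, 0.0506, 0.0273]
orientation: [-180.0, -0.0, -44.0]
force: [0.3, 1.3, 2.4]
opening: 0.056
t 20.4 pos [0.6064 0.0506 0.0273] rpy [-180.   -0.  -44.] F [0.3 1.3 2.4] open 56.0
rel units [0.284 2.36  0.022] turn 0.0 turn deg 0.0
```

```bash
python3 -m creep '[[0,0,-0.05,0,40],[0,0,-0.15,0,40],[0,0,-0.27,0,40],[0,0,-0.4,0,40],[0,0,-0.52,0,40],[0,0,-0.65,0,40],[0,0,-0.75,0,40],[0,0,-0.8,0,40]]'|tail -5
python3 -m creep '[[0.01,0.1,0,0,40],[0.03,0.22,0,0,40],[0.04,0.35,0,0,40],[0.06,0.48,0,0,40],[0.08,0.61,0,0,40],[0.09,0.74,0,0,40],[0.1,0.87,0,0,40],[0.12,1,0,0,40]]' |tail -5
python3 -m creep '[[0.01,0.12,0,0,40],[0.03,0.25,0,0,40],[0.04,0.38,0,0,40],[0.06,0.5,0,0,40],[0.08,0.62,0,0,40],[0.09,0.75,0,0,40],[0.1,0.87,0,0,40],[0.12,1,0,0,40]]' |tail -5
python3 -m creep '[[0.01,0.1,0,0,40],[0.03,0.18,0,0,40],[0.04,0.26,0.05,0,40],[0.04,0.32,0.1,0,40],[0.04,0.35,0.2,0,40],[0.04,0.35,0.3,0,40],[0.04,0.35,0.4,0,40],[0.04,0.35,0.45,0,40]]' |tail -5
python3 go.py .463 -.139 .0283 -44
```

```text
clock: 21.07
tool_pos: [0.6068, 0.0506, 0.1091]
orientation: [-179.9, -0.1, -44.0]
force: [0.4, -0.1, -1.5]
opening: 0.0564
clock: 21.73
tool_pos: [0.5443, -0.031, 0.107]
orientation: [180.0, 0.0, -44.0]
force: [-0.8, -0.7, -1.2]
opening: 0.0562
clock: 22.4
tool_pos: [0.4838, -0.1109, 0.1071]
orientation: [-180.0, -0.0, -44.0]
force: [-0.0, 0.0, -0.7]
opening: 0.0562
clock: 23.07
tool_pos: [0.4622, -0.1382, 0.0605]
orientation: [179.9, 0.1, -44.0]
force: [-0.1, -0.6, -0.9]
opening: 0.056
t 23.07 pos [ 0.4622 -0.1382  0.0605] rpy [ 1.799e+02  1.000e-01 -4.400e+01] F [-0.1 -0.6 -0.9] open 56.0
rel units [ 0.012 -0.001  0.322] turn 0.0 turn deg 0.0
```

```bash
python3 -m creep '[[0.01,0,0.06,0,40],[0.01,0,0.12,0,40],[0.01,0,0.18,0,40],[0.01,0,0.22,0,40],[0.01,0,0.25,0,40],[0.01,0,0.26,0,40],[0.01,0,0.26,0,40],[0.01,0,0.26,0,40]]' |tail -5
python3 go.py .463 -.139 .0283 -44
```

```text
clock: 23.73
tool_pos: [0.464, -0.1388, 0.0362]
orientation: [-180.0, -0.0, -44.0]
force: [-0.3, -0.3, -1.5]
opening: 0.056
t 23.73 pos [ 0.464  -0.1388  0.0362] rpy [-180.   -0.  -44.] F [-0.3 -0.3 -1.5] open 56.0
rel units [-0.006  0.009  0.079] turn 0.0 turn deg 0.0
```

```bash
python3 -m creep '[[-0.01,0.01,0.02,0,40],[-0.01,0.01,0.035,0,40],[-0.01,0.01,0.045,0,40],[-0.01,0.01,0.055,0,40],[-0.01,0.01,0.06,0,40],[-0.01,0.01,0.065,0,40],[-0.01,0.01,0.065,0,40],[-0.01,0.01,0.065,0,40]]' |tail -5
python3 go.py .463 -.139 .0283 -44
python3 -m creep '[[0,0,0.002,0,40],[0,0,0.004,0,40],[0,0,0.006,0,40],[0,0,0.008,0,40],[0,0,0.01,0,40],[0,0,0.012,0,40],[0,0,0.012,0,40],[0,0,0.012,0,40]]' |tail -5
```

```text
clock: 24.4
tool_pos: [0.4625, -0.1388, 0.0296]
orientation: [-180.0, -0.0, -44.0]
force: [0.2, -0.2, -1.3]
opening: 0.056
t 24.4 pos [ 0.4625 -0.1388  0.0296] rpy [-180.   -0.  -44.] F [ 0.2 -0.2 -1.3] open 56.0
rel units [ 0.005 -0.002  0.013] turn 0.0 turn deg 0.0
clock: 25.07
tool_pos: [0.4625, -0.1388, 0.0284]
orientation: [180.0, -0.0, -44.0]
force: [-0.3, 0.4, -0.1]
opening: 0.0558
```

```bash
python3 -m creep '[[0,0,0.002,0,40],[0,0,0.004,0,40],[0,0,0.005,0,40],[0,0,0.006,0,40],[0,0,0.007,0,40],[0,0,0.008,0,40],[0,0,0.008,0,40],[0,0,0.008,0,40]]' |tail -5
```

```text
clock: 25.73
tool_pos: [0.4626, -0.1389, 0.0282]
orientation: [-180.0, -0.0, -44.0]
force: [-2.3, 0.3, 8.5]
opening: 0.0562
```

Contact again (+8.5 N), so I release and rise, then go to the coffee cup at (0.601, 0.199), yaw −106.

```bash
python3 -m creep '[[0,0,-0.005,0,57],[0,0,-0.005,0,60],[0,0,-0.005,0,64],[0,0,-0.005,0,70],[0,0,-0.005,0,76],[0,0,-0.005,0,82],[0,0,-0.005,0,87],[0,0,-0.005,0,87]]' |tail -5
python3 -m creep '[[0,0,-0.1,0,87],[0,0,-0.22,0,87],[0,0,-0.35,0,87],[0,0,-0.48,0,87],[0,0,-0.61,0,87],[0,0,-0.74,0,87],[0,0,-0.87,0,87],[0,0,-1,0,87]]' |tail -5
python3 go.py .601 .199 .14 -106
```

```text
clock: 26.4
tool_pos: [0.4625, -0.1388, 0.028]
orientation: [180.0, 0.0, -44.0]
force: [-0.1, 0.0, -0.6]
opening: 0.0857
clock: 27.07
tool_pos: [0.4623, -0.1388, 0.1287]
orientation: [-180.0, 0.0, -44.0]
force: [0.7, 0.2, -0.4]
opening: 0.0869
t 27.07 pos [ 0.4623 -0.1388  0.1287] rpy [-180.    0.  -44.] F [ 0.7  0.2 -0.4] open 86.9
rel units [-1.348 -3.394 -0.113] turn 0.345 turn deg 62.0
```

```bash
python3 -m creep '[[-0.05,-0.1,-0.02,0.034,87],[-0.1,-0.22,-0.04,0.068,87],[-0.15,-0.35,-0.06,0.102,87],[-0.2,-0.48,-0.1,0.136,87],[-0.25,-0.61,-0.13,0.17,87],[-0.3,-0.74,-0.15,0.204,87],[-0.35,-0.87,-0.15,0.24,87],[-0.4,-1,-0.15,0.27,87]]' |tail -5
python3 go.py .601 .199 .14 -106
```

```text
clock: 27.73
tool_pos: [0.5033, -0.0384, 0.1432]
orientation: [-180.0, 0.0, -92.9]
force: [0.1, -0.8, 0.6]
opening: 0.0869
t 27.73 pos [ 0.5033 -0.0384  0.1432] rpy [-180.     0.   -92.9] F [ 0.1 -0.8  0.6] open 86.9
rel units [-2.421 -0.855  0.033] turn 0.073 turn deg 13.1
```

```bash
python3 -m creep '[[-0.12,-0.04,0,0.03,87],[-0.25,-0.08,0,0.06,87],[-0.37,-0.13,0,0.073,87],[-0.5,-0.18,0,0.073,87],[-0.62,-0.22,0,0.073,87],[-0.75,-0.26,0,0.073,87],[-0.87,-0.31,0,0.073,87],[-1,-0.35,0,0.073,87]]' |tail -5
python3 go.py .601 .199 .14 -106
```

```text
clock: 28.4
tool_pos: [0.5431, 0.0604, 0.1431]
orientation: [-180.0, -0.0, -105.7]
force: [0.1, 0.4, 0.1]
opening: 0.087
t 28.4 pos [0.5431 0.0604 0.1431] rpy [-180.    -0.  -105.7] F [0.1 0.4 0.1] open 87.0
rel units [-1.491 -0.183  0.031] turn 0.002 turn deg 0.3
```

```bash
python3 -m creep '[[-0.12,-0.01,0,0,87],[-0.25,-0.03,0,0,87],[-0.37,-0.05,0,0,87],[-0.5,-0.06,0,0,87],[-0.62,-0.08,0,0,87],[-0.75,-0.09,0,0,87],[-0.87,-0.1,0,0,87],[-1,-0.12,0,0,87]]' |tail -5
python3 -m creep '[[-0.12,-0.01,0,0,87],[-0.25,-0.03,0,0,87],[-0.35,-0.05,0,0,87],[-0.42,-0.05,0,0,87],[-0.47,-0.05,0.04,0,87],[-0.47,-0.05,0.1,0,87],[-0.47,-0.05,0.15,0,87],[-0.47,-0.05,0.15,0,87]]' |tail -5
python3 go.py .601 .199 .035 -106
python3 - <<'E'
from plant import snapshot
import cv2,pickle
for n in("top","scene"):
    s=snapshot(n);pickle.dump(s,open(n+"4.pkl","wb"));i=s["img"]
    cv2.imwrite(f"pics/{n}4.png",i)
E
```

```text
clock: 29.07
tool_pos: [0.5815, 0.1534, 0.143]
orientation: [180.0, -0.0, -105.7]
force: [0.2, -0.4, 0.1]
opening: 0.0868
clock: 29.73
tool_pos: [0.5977, 0.1953, 0.1263]
orientation: [179.9, -0.1, -105.8]
force: [-1.0, 0.1, 0.2]
opening: 0.0869
t 29.73 pos [0.5977 0.1953 0.1263] rpy [ 1.799e+02 -1.000e-01 -1.058e+02] F [-1.   0.1  0.2] open 86.9
rel units [-0.046 -0.024  0.913] turn 0.001 turn deg 0.2
```

View pics/top4.png

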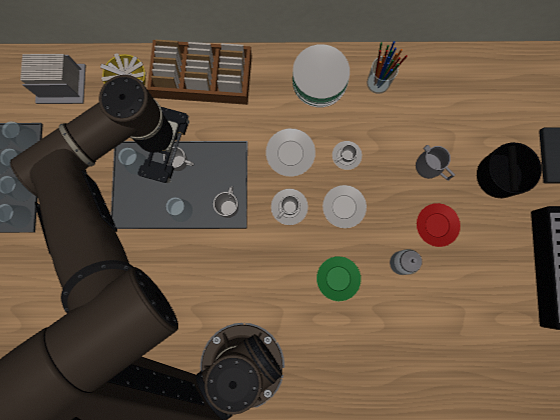

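View pics/scene4.png

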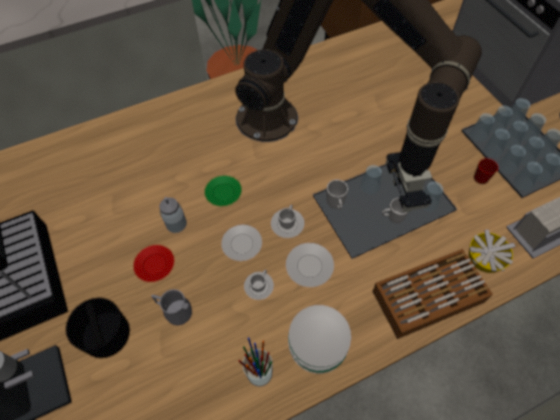

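Espresso (347,155) and cortado (289,207) are upright and centred, and the gripper is over the coffee cup. I continue down.

```bash
python3 -m creep '[[-0.02,-0.02,0.07,0,87],[-0.04,-0.03,0.17,0,87],[-0.04,-0.03,0.3,0,87],[-0.04,-0.03,0.42,0,87],[-0.04,-0.03,0.54,0,87],[-0.04,-0.03,0.66,0,87],[-0.04,-0.03,0.76,0,87],[-0.04,-0.03,0.82,0,87]]' |tail -5
python3 -m creep '[[0,0,0.04,0,87],[0,0,0.06,0,87],[0,0,0.07,0,87],[0,0,0.07,0,87],[0,0,0.07,0,84],[0,0,0.07,0,80],[0,0,0.07,0,76],[0,0,0.07,0,72]]' |tail -5
python3 -m creep '[[0,0,0,0,66],[0,0,0,0,60],[0,0,0,0,50],[0,0,0,0,45],[0,0,0,0,45],[0,0,0,0,45],[0,0,0,0,45],[0,0,0,0,45]]' |tail -5
python3 go.py .463 -.3047 .035 -106
```

```text
clock: 30.5
tool_pos: [0.6021, 0.1988, 0.0441]
orientation: [179.9, -0.1, -105.7]
force: [0.2, -0.6, -0.7]
opening: 0.0872
clock: 31.17
tool_pos: [0.6029, 0.1993, 0.0394]
orientation: [-180.0, 0.0, -105.7]
force: [0.1, 0.1, -0.2]
opening: 0.0746
clock: 31.83
tool_pos: [0.6028, 0.1992, 0.0392]
orientation: [-180.0, 0.0, -105.7]
force: [-1.0, 0.4, 2.7]
opening: 0.0636
t 31.83 pos [0.6028 0.1992 0.0392] rpy [-180.     0.  -105.7] F [-1.   0.4  2.7] open 63.6
rel units [ 5.23  -0.019  0.042] turn 0.002 turn deg 0.3
```

```bash
python3 -m creep '[[0,0,-0.05,0,45],[0,0,-0.15,0,45],[0,0,-0.3,0,45],[0,0,-0.45,0,45],[0,0,-0.6,0,45],[0,0,-0.75,0,45],[0,0,-0.9,0,45],[0,0,-1,0,45]]'|tail -5
python3 -m creep '[[0.1,0,-0.02,0,45],[0.22,0,-0.05,0,45],[0.35,0,-0.05,0,45],[0.48,0,-0.05,0,45],[0.61,0,-0.05,0,45],[0.74,0,-0.05,0,45],[0.87,0,-0.05,0,45],[1,0,-0.05,0,45]]' |tail -5
python3 -m creep '[[0.12,0,0,0,45],[0.25,0,0,0,45],[0.37,0,0,0,45],[0.5,0,0,0,45],[0.62,0,0,0,45],[0.75,0,0,0,45],[0.87,0,0,0,45],[1,0,0,0,45]]' |tail -5
python3 -m creep '[[0.12,0,0,0,45],[0.25,0,0,0,45],[0.37,0,0,0,45],[0.5,0,0,0,45],[0.62,0,0,0,45],[0.75,0,0,0,45],[0.87,0,0,0,45],[1,0,0,0,45]]' |tail -5
python3 -m creep '[[0.12,0,0,0,45],[0.25,0,0,0,45],[0.37,0,0,0,45],[0.5,0,0,0,45],[0.62,0,0,0,45],[0.75,0,0,0,45],[0.87,0,0,0,45],[1,0,0,0,45]]' |tail -5
python3 -m creep '[[0.12,0,0,0,45],[0.25,0,0,0,45],[0.37,0,0,0,45],[0.5,0,0,0,45],[0.62,0,0,0,45],[0.75,0,0,0,45],[0.87,0,0,0,45],[1,0,0,0,45]]' |tail -5
python3 go.py .463 -.3047 .0402 -106
```

```text
clock: 32.5
tool_pos: [0.6033, 0.1994, 0.1414]
orientation: [-179.9, 0.1, -105.7]
force: [0.2, 1.0, -1.8]
opening: 0.0632
clock: 33.17
tool_pos: [0.5751, 0.1014, 0.1439]
orientation: [180.0, -0.0, -105.7]
force: [1.2, -0.0, -1.3]
opening: 0.0633
clock: 33.83
tool_pos: [0.5482, 0.0056, 0.1441]
orientation: [-180.0, 0.0, -105.7]
force: [0.3, 0.3, -1.4]
opening: 0.0632
clock: 34.5
tool_pos: [0.5212, -0.0907, 0.1441]
orientation: [-180.0, 0.0, -105.7]
force: [-0.1, 0.5, -2.9]
opening: 0.0633
clock: 35.17
tool_pos: [0.494, -0.187, 0.144]
orientation: [180.0, -0.0, -105.7]
force: [0.6, 0.3, -1.8]
opening: 0.0633
clock: 35.83
tool_pos: [0.4669, -0.2832, 0.1441]
orientation: [180.0, 0.0, -105.7]
force: [0.8, 1.1, -0.7]
opening: 0.063
t 35.83 pos [ 0.4669 -0.2832  0.1441] rpy [ 180.     0.  -105.7] F [ 0.8  1.1 -0.7] open 63.0
rel units [ 0.218 -0.02   1.039] turn 0.002 turn deg 0.3
```

```bash
python3 -m creep '[[0.08,0,0,0,45],[0.15,-0.01,0.08,0,45],[0.2,-0.02,0.2,0,45],[0.2,-0.02,0.33,0,45],[0.2,-0.02,0.46,0,45],[0.2,-0.02,0.58,0,45],[0.2,-0.02,0.7,0,45],[0.2,-0.02,0.76,0,45]]' |tail -5
python3 -m creep '[[0,0,0.06,0,45],[0,0,0.11,0,45],[0,0,0.15,0,45],[0,0,0.18,0,45],[0,0,0.19,0,45],[0,0,0.19,0,45],[0,0,0.19,0,45],[0,0,0.19,0,45]]' |tail -5
python3 go.py .463 -.3047 .0402 -106
```

```text
clock: 36.5
tool_pos: [0.4629, -0.3017, 0.066]
orientation: [179.9, 0.0, -105.7]
force: [-0.9, -0.3, -2.6]
opening: 0.0636
clock: 37.17
tool_pos: [0.464, -0.302, 0.0495]
orientation: [-180.0, -0.0, -105.7]
force: [-0.3, 0.7, -2.2]
opening: 0.0631
t 37.17 pos [ 0.464  -0.302   0.0495] rpy [-180.    -0.  -105.7] F [-0.3  0.7 -2.2] open 63.1
rel units [0.029 0.003 0.093] turn 0.002 turn deg 0.3
```

```bash
python3 -m creep '[[0.01,0,0.02,0,45],[0.03,0,0.04,0,45],[0.03,0,0.055,0,45],[0.03,0,0.065,0,45],[0.03,0,0.075,0,45],[0.03,0,0.08,0,45],[0.03,0,0.08,0,45],[0.03,0,0.08,0,45]]' |tail -5
python3 -m creep '[[0,0,0.002,0,45],[0,0,0.004,0,45],[0,0,0.006,0,45],[0,0,0.008,0,45],[0,0,0.01,0,45],[0,0,0.01,0,45],[0,0,0.01,0,45],[0,0,0.01,0,45]]' |tail -5
```

```text
clock: 37.83
tool_pos: [0.463, -0.3048, 0.041]
orientation: [180.0, -0.0, -105.7]
force: [-0.1, 0.7, -1.9]
opening: 0.0634
clock: 38.5
tool_pos: [0.463, -0.3048, 0.0402]
orientation: [-180.0, -0.0, -105.7]
force: [-1.0, 0.2, 0.6]
opening: 0.0632
```

```bash
python3 -m creep '[[0,0,0.002,0,45],[0,0,0.003,0,45],[0,0,0.004,0,45],[0,0,0.005,0,45],[0,0,0.006,0,45],[0,0,0.006,0,45],[0,0,0.006,0,45],[0,0,0.006,0,45]]' |tail -5
```

```text
clock: 39.17
tool_pos: [0.4631, -0.3048, 0.0401]
orientation: [-180.0, -0.0, -105.7]
force: [-1.0, 3.6, 7.6]
opening: 0.0631
```

Contact. I release, rise, and go to the latte at (0.4597, 0.045), yaw −16.

```bash
python3 -m creep '[[0,0,-0.005,0,64.5],[0,0,-0.005,0,67],[0,0,-0.005,0,70],[0,0,-0.005,0,74],[0,0,-0.005,0,78],[0,0,-0.005,0,83],[0,0,-0.005,0,87],[0,0,-0.005,0,87]]' |tail -5
python3 -m creep '[[0,0,-0.1,0,87],[0,0,-0.22,0,87],[0,0,-0.35,0,87],[0,0,-0.48,0,87],[0,0,-0.61,0,87],[0,0,-0.74,0,87],[0,0,-0.87,0,87],[0,0,-1,0,87]]' |tail -5
python3 go.py .4597 .045 .14 -16
```

```text
clock: 39.83
tool_pos: [0.463, -0.3048, 0.0399]
orientation: [180.0, 0.0, -105.7]
force: [-0.3, 0.5, 0.2]
opening: 0.0861
clock: 40.5
tool_pos: [0.463, -0.3048, 0.1415]
orientation: [-180.0, -0.0, -105.7]
force: [0.5, 0.0, 0.6]
opening: 0.0871
t 40.5 pos [ 0.463  -0.3048  0.1415] rpy [-180.    -0.  -105.7] F [0.5 0.  0.6] open 87.1
rel units [-3.359  0.979  0.014] turn -0.498 turn deg -89.7
```

```bash
python3 -m creep '[[-0.12,0.03,-0.02,-0.03,87],[-0.25,0.07,-0.04,-0.065,87],[-0.37,0.11,-0.06,-0.1,87],[-0.5,0.15,-0.08,-0.135,87],[-0.62,0.18,-0.1,-0.17,87],[-0.75,0.22,-0.1,-0.205,87],[-0.87,0.26,-0.1,-0.24,87],[-1,0.29,-0.1,-0.27,87]]' |tail -5
python3 go.py .4597 .045 .14 -16
```

```text
clock: 41.17
tool_pos: [0.462, -0.2001, 0.1509]
orientation: [-180.0, -0.0, -56.8]
force: [-0.1, -0.2, 0.4]
opening: 0.0872
t 41.17 pos [ 0.462  -0.2001  0.1509] rpy [-180.    -0.   -56.8] F [-0.1 -0.2  0.4] open 87.2
rel units [-2.064 -1.323  0.109] turn -0.227 turn deg -40.8
```

```bash
python3 -m creep '[[-0.12,-0.08,0,-0.03,87],[-0.25,-0.16,0,-0.06,87],[-0.37,-0.24,0,-0.09,87],[-0.5,-0.32,0,-0.12,87],[-0.62,-0.4,0,-0.15,87],[-0.75,-0.48,0,-0.18,87],[-0.87,-0.56,0,-0.21,87],[-1,-0.64,0,-0.225,87]]' |tail -5
python3 go.py .4597 .045 .14 -16
```

```text
clock: 41.83
tool_pos: [0.4617, -0.0813, 0.1509]
orientation: [-180.0, -0.0, -16.3]
force: [0.6, 0.2, -0.5]
opening: 0.0867
t 41.83 pos [ 0.4617 -0.0813  0.1509] rpy [-180.    -0.   -16.3] F [ 0.6  0.2 -0.5] open 86.7
rel units [-0.374 -1.206  0.109] turn -0.002 turn deg -0.3
```

```bash
python3 -m creep '[[-0.04,-0.12,0,0,87],[-0.08,-0.25,0,0,87],[-0.12,-0.37,0,0,87],[-0.16,-0.5,0,0,87],[-0.2,-0.62,0,0,87],[-0.24,-0.75,0,0,87],[-0.28,-0.87,0,0,87],[-0.31,-1,0,0,87]]' |tail -5
python3 -m creep '[[-0.03,-0.08,0,0,87],[-0.05,-0.14,0,0,87],[-0.06,-0.17,0,0,87],[-0.06,-0.17,0,0,87],[-0.06,-0.17,0,0,87],[-0.06,-0.17,0.1,0,87],[-0.06,-0.17,0.2,0,87],[-0.06,-0.17,0.2,0,87]]' |tail -5
python3 go.py .4597 .045 .05 -16
python3 - <<'E'
from plant import snapshot
import cv2,pickle
for n in("top","scene"):
    s=snapshot(n);pickle.dump(s,open(n+"5.pkl","wb"));i=s["img"]
    i=i[120:240,180:380] if n=="top" else i[130:310,200:440]
    cv2.imwrite(f"pics/{n}5.png",cv2.resize(i,None,fx=3.3,fy=3.3,interpolation=cv2.INTER_CUBIC))
E
```

```text
clock: 42.5
tool_pos: [0.4603, 0.0233, 0.1508]
orientation: [-180.0, -0.0, -16.6]
force: [-0.5, 0.1, -0.5]
opening: 0.0868
clock: 43.17
tool_pos: [0.4585, 0.0398, 0.1284]
orientation: [179.9, 0.1, -16.7]
force: [-0.7, -0.5, 1.0]
opening: 0.0869
t 43.17 pos [0.4585 0.0398 0.1284] rpy [ 1.799e+02  1.000e-01 -1.670e+01] F [-0.7 -0.5  1. ] open 86.9
rel units [-0.001 -0.055  0.784] turn -0.004 turn deg -0.7
```

View pics/top5.png

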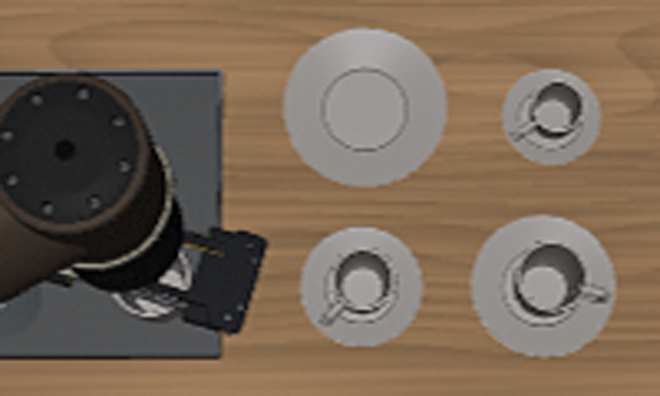

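View pics/scene5.png

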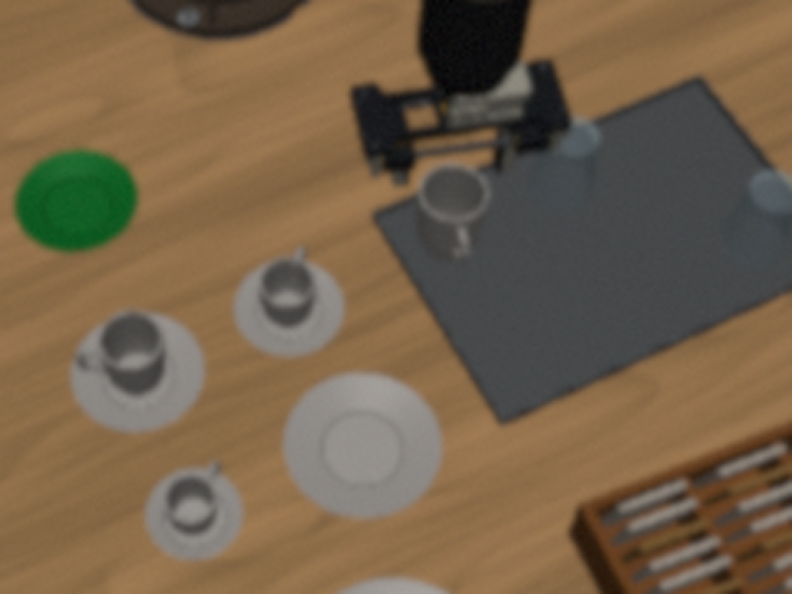

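Three cups are placed, at (361,282), (543,283) and (553,112) in the top crop. Now I line up on the latte before going below its rim.

```bash
python3 -m creep '[[0,-0.03,0.05,-0.004,87],[0,-0.06,0.1,-0.004,87],[0,-0.06,0.15,-0.004,87],[0,-0.06,0.2,-0.004,87],[0,-0.06,0.23,-0.004,87],[0,-0.06,0.23,-0.004,87],[0,-0.06,0.23,-0.004,87],[0,-0.06,0.23,-0.004,87]]' |tail -5
python3 go.py .4597 .045 .05 -16
```

```text
clock: 43.93
tool_pos: [0.4614, 0.0465, 0.1071]
orientation: [180.0, -0.0, -15.9]
force: [0.1, -0.6, -0.5]
opening: 0.0867
t 43.93 pos [0.4614 0.0465 0.1071] rpy [180.   -0.  -15.9] F [ 0.1 -0.6 -0.5] open 86.7
rel units [-0.013  0.019  0.571] turn 0.001 turn deg 0.1
```

```bash
python3 -m creep '[[-0.01,0.01,0.03,0,87],[-0.01,0.015,0.1,0,87],[-0.01,0.015,0.2,0,87],[-0.01,0.015,0.3,0,87],[-0.01,0.015,0.4,0,87],[-0.01,0.015,0.48,0,87],[-0.01,0.015,0.53,0,87],[-0.01,0.015,0.55,0,87]]' |tail -5
python3 -m creep '[[0,0,0,0,87],[0,0,0,0,83],[0,0,0,0,79],[0,0,0,0,75],[0,0,0,0,71],[0,0,0,0,66],[0,0,0,0,60],[0,0,0,0,55]]' |tail -5
python3 -m creep '[[0,0,0,0,55],[0,0,0,0,55],[0,0,0,0,55],[0,0,0,0,55],[0,0,0,0,55],[0,0,0,0,55],[0,0,0,0,55],[0,0,0,0,55]]' |tail -5
python3 go.py .6305 -.143 .05 -16
```

```text
clock: 44.6
tool_pos: [0.4595, 0.0451, 0.051]
orientation: [179.9, 0.1, -15.9]
force: [-0.4, -0.2, 1.5]
opening: 0.087
clock: 45.27
tool_pos: [0.4601, 0.0454, 0.0522]
orientation: [-180.0, -0.0, -15.9]
force: [-1.2, -0.2, 3.4]
opening: 0.0678
clock: 45.93
tool_pos: [0.4602, 0.0454, 0.0522]
orientation: [-180.0, -0.0, -15.9]
force: [-0.9, 0.3, 4.9]
opening: 0.0679
t 45.93 pos [0.4602 0.0454 0.0522] rpy [-180.    -0.   -15.9] F [-0.9  0.3  4.9] open 67.9
rel units [2.154 1.346 0.023] turn 0.001 turn deg 0.1
```

```bash
python3 -m creep '[[0,0,-0.05,0,55],[0,0,-0.13,0,55],[0,0,-0.25,0,55],[0,0,-0.37,0,55],[0,0,-0.5,0,55],[0,0,-0.62,0,55],[0,0,-0.72,0,55],[0,0,-0.8,0,55]]'|tail -5
python3 -m creep '[[0.1,0.06,0,0,55],[0.22,0.14,0,0,55],[0.35,0.22,0,0,55],[0.48,0.3,0,0,55],[0.61,0.38,0,0,55],[0.74,0.46,0,0,55],[0.87,0.54,0,0,55],[1,0.62,0,0,55]]' |tail -5
python3 -m creep '[[0.12,0.08,0,0,55],[0.25,0.16,0,0,55],[0.37,0.23,0,0,55],[0.5,0.31,0,0,55],[0.62,0.39,0,0,55],[0.75,0.46,0,0,55],[0.87,0.54,0,0,55],[1,0.62,0,0,55]]' |tail -5
python3 -m creep '[[0.07,0.05,0.05,0,55],[0.12,0.09,0.15,0,55],[0.14,0.1,0.25,0,55],[0.14,0.1,0.35,0,55],[0.14,0.1,0.45,0,55],[0.14,0.1,0.5,0,55],[0.14,0.1,0.5,0,55],[0.14,0.1,0.5,0,55]]' |tail -5
python3 go.py .6305 -.143 .0532 -16
```

```text
clock: 46.6
tool_pos: [0.4599, 0.0453, 0.1331]
orientation: [-180.0, -0.0, -15.9]
force: [0.8, 0.4, -3.7]
opening: 0.068
clock: 47.27
tool_pos: [0.5392, -0.0424, 0.1319]
orientation: [180.0, 0.0, -15.9]
force: [-0.3, -0.3, -1.9]
opening: 0.0678
clock: 47.93
tool_pos: [0.6187, -0.1295, 0.1318]
orientation: [180.0, 0.0, -15.9]
force: [0.1, 0.1, -2.3]
opening: 0.068
clock: 48.6
tool_pos: [0.6288, -0.1418, 0.0817]
orientation: [180.0, 0.0, -15.9]
force: [-0.6, 0.5, -2.0]
opening: 0.068
t 48.6 pos [ 0.6288 -0.1418  0.0817] rpy [180.    0.  -15.9] F [-0.6  0.5 -2. ] open 68.0
rel units [0.02  0.007 0.285] turn 0.001 turn deg 0.1
```

```bash
python3 -m creep '[[0.01,0.01,0.05,0,55],[0.01,0.01,0.1,0,55],[0.01,0.01,0.15,0,55],[0.01,0.01,0.19,0,55],[0.01,0.01,0.22,0,55],[0.01,0.01,0.24,0,55],[0.01,0.01,0.24,0,55],[0.01,0.01,0.24,0,55]]' |tail -5
python3 go.py .6305 -.143 .0532 -16
```

```text
clock: 49.27
tool_pos: [0.6297, -0.1434, 0.0579]
orientation: [180.0, 0.0, -15.9]
force: [0.5, 0.4, -1.5]
opening: 0.0678
t 49.27 pos [ 0.6297 -0.1434  0.0579] rpy [180.    0.  -15.9] F [ 0.5  0.4 -1.5] open 67.8
rel units [ 0.006 -0.006  0.047] turn 0.001 turn deg 0.1
```

```bash
python3 -m creep '[[0.005,-0.005,0.01,0,55],[0.005,-0.005,0.02,0,55],[0.005,-0.005,0.027,0,55],[0.005,-0.005,0.033,0,55],[0.005,-0.005,0.038,0,55],[0.005,-0.005,0.04,0,55],[0.005,-0.005,0.04,0,55],[0.005,-0.005,0.04,0,55]]' |tail -5
python3 -m creep '[[0,0,0.002,0,55],[0,0,0.004,0,55],[0,0,0.006,0,55],[0,0,0.007,0,55],[0,0,0.008,0,55],[0,0,0.008,0,55],[0,0,0.008,0,55],[0,0,0.008,0,55]]' |tail -5
```

```text
clock: 49.93
tool_pos: [0.6304, -0.1431, 0.054]
orientation: [180.0, -0.0, -15.9]
force: [-0.5, -0.3, -2.0]
opening: 0.068
clock: 50.6
tool_pos: [0.6305, -0.1431, 0.0533]
orientation: [180.0, -0.0, -15.9]
force: [-0.6, 0.8, 0.4]
opening: 0.0679
```

```bash
python3 -m creep '[[0,0,0.002,0,55],[0,0,0.003,0,55],[0,0,0.004,0,55],[0,0,0.005,0,55],[0,0,0.006,0,55],[0,0,0.006,0,55],[0,0,0.006,0,55],[0,0,0.006,0,55]]' |tail -5
```

```text
clock: 51.27
tool_pos: [0.6307, -0.1431, 0.0533]
orientation: [-180.0, -0.1, -15.9]
force: [-2.3, 0.9, 5.6]
opening: 0.0679
```

```bash
python3 -m creep '[[0,0,-0.005,0,69],[0,0,-0.005,0,71],[0,0,-0.005,0,74],[0,0,-0.005,0,77],[0,0,-0.005,0,80],[0,0,-0.005,0,84],[0,0,-0.005,0,87],[0,0,-0.005,0,87]]' |tail -5
python3 -m creep '[[0,0,-0.08,0,87],[0,0,-0.2,0,87],[0,0,-0.35,0,87],[0,0,-0.48,0,87],[0,0,-0.61,0,87],[0,0,-0.74,0,87],[0,0,-0.87,0,87],[0,0,-1,0,87]]' |tail -5
python3 -m creep '[[0,-0.12,-0.12,0,87],[0,-0.25,-0.25,0,87],[0,-0.37,-0.37,0,87],[0,-0.5,-0.5,0,87],[0,-0.62,-0.62,0,87],[0,-0.75,-0.62,0,87],[0,-0.87,-0.62,0,87],[0,-1,-0.62,0,87]]' |tail -5
python3 -m creep '[[0,-0.12,0,0,87],[0,-0.25,0,0,87],[0,-0.37,0,0,87],[0,-0.5,0,0,87],[0,-0.62,0,0,87],[0,-0.75,0,0,87],[0,-0.87,0,0,87],[0,-1,0,0,87]]' |tail -5
python3 - <<'E'
from plant import snapshot
import cv2,pickle
for n in("top","scene"):
    s=snapshot(n);pickle.dump(s,open(n+"6.pkl","wb"));i=s["img"]
    cv2.imwrite(f"pics/{n}6full.png",i)
    i=i[120:240,210:380] if n=="top" else i[190:310,200:350]
    cv2.imwrite(f"pics/{n}6.png",cv2.resize(i,None,fx=4.5,fy=4.5,interpolation=cv2.INTER_CUBIC))
E
```

```text
clock: 51.93
tool_pos: [0.6304, -0.1431, 0.053]
orientation: [180.0, 0.0, -15.9]
force: [-0.2, -0.5, 0.3]
opening: 0.0867
clock: 52.6
tool_pos: [0.6306, -0.1431, 0.1553]
orientation: [-180.0, -0.1, -15.9]
force: [0.2, -0.0, -0.4]
opening: 0.0868
clock: 53.27
tool_pos: [0.6577, -0.046, 0.2153]
orientation: [-180.0, -0.0, -15.9]
force: [-0.4, 0.3, -1.0]
opening: 0.0873
clock: 53.93
tool_pos: [0.6855, 0.0504, 0.215]
orientation: [180.0, 0.0, -15.9]
force: [-0.8, 1.2, -1.1]
opening: 0.0868
```

View pics/top6.png

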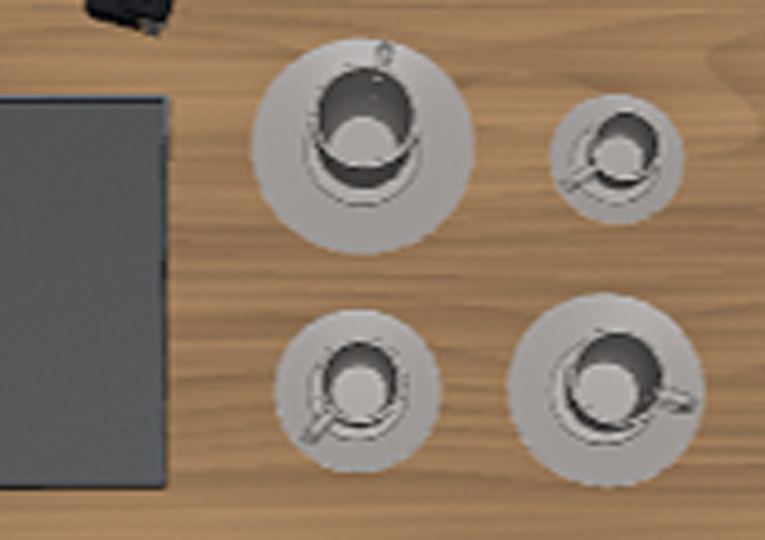

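View pics/scene6.png

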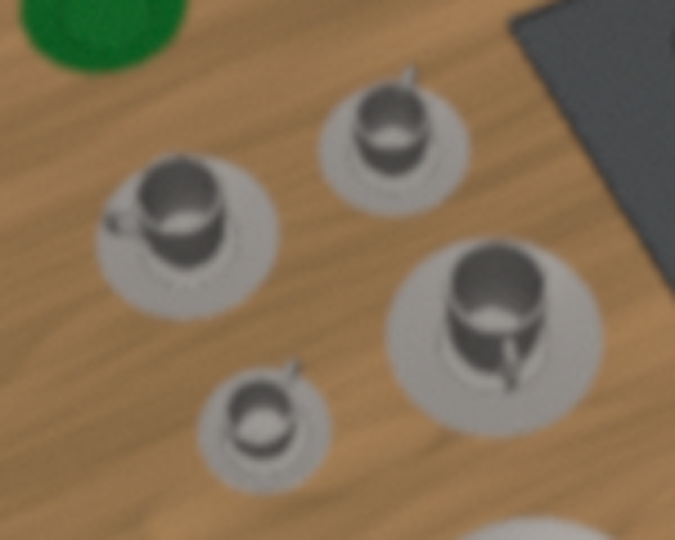

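View pics/scene6full.png

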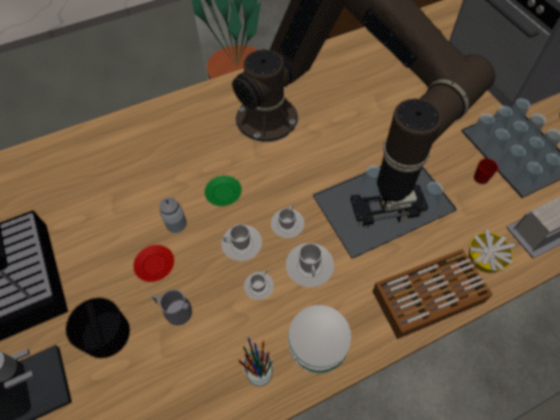

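All four cups stand on their saucers. I check the centring with numbers: re-fit the saucers and overlay the rim circle expected for an exactly centred cup.

Run:
```python
from meas import *
H={46:.012,56:.013,66:.015,76:.017};CUP={46:(.025,.048),56:(.0285,.06),66:(.032,.075),76:(.035,.092)}
for n,roi,k in(("top6",(262,120,375,235),5),("scene6",(210,195,340,305),5)):
    s=load(n);m,cs=blobs(s,roi,92);x0,y0,x1,y1=roi
    I=cv2.resize(s["img"][y0:y1,x0:x1],None,fx=k,fy=k,interpolation=cv2.INTER_CUBIC)
    for c in cs:
        if len(c)<300: continue
        P=np.array([onplane(s,*p,.014) for p in c])[:,:2]
        (x,y),r=cv2.minEnclosingCircle((P*1000).astype(np.float32))
        nom=min(H,key=lambda a:abs(a-r))
        P=np.array([onplane(s,*p,H[nom]) for p in c])[:,:2]
        f,e=fitc(P,nom/1000,P.mean(0));print(n,nom,f.round(4),e.round(4))
        R_,h=CUP[nom]
        q=[proj(s,[f[0]+R_*np.cos(t),f[1]+R_*np.sin(t),.004+h]) for t in np.linspace(0,6.28,60)]
        cv2.polylines(I,[np.array([((a+.5-x0)*k,(b+.5-y0)*k) for a,b in q],np.int32)],True,(0,0,255),1)
    cv2.imwrite(f"pics/chk_{n}.png",I)
a=load("top0")["img"];b=load("top5")["img"]
```

```text
top6 56 [ 0.4621 -0.1389] 0.0006
top6 66 [ 0.4622 -0.3045] 0.0007
top6 46 [ 0.6212 -0.3156] 0.0008
top6 76 [ 0.6299 -0.143 ] 0.0008
scene6 46 [ 0.6226 -0.3156] 0.0011
scene6 76 [ 0.6314 -0.1435] 0.0013
scene6 66 [ 0.4635 -0.3048] 0.0011
scene6 66 [ 0.4561 -0.1467] 0.0085
```

View pics/chk_top6.png

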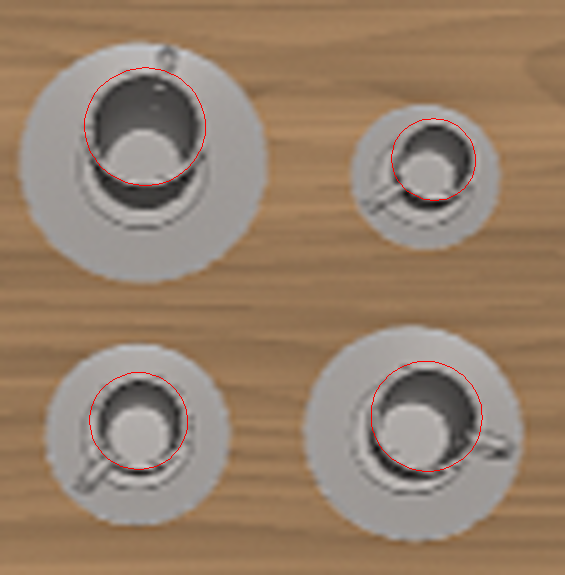

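View pics/chk_scene6.png

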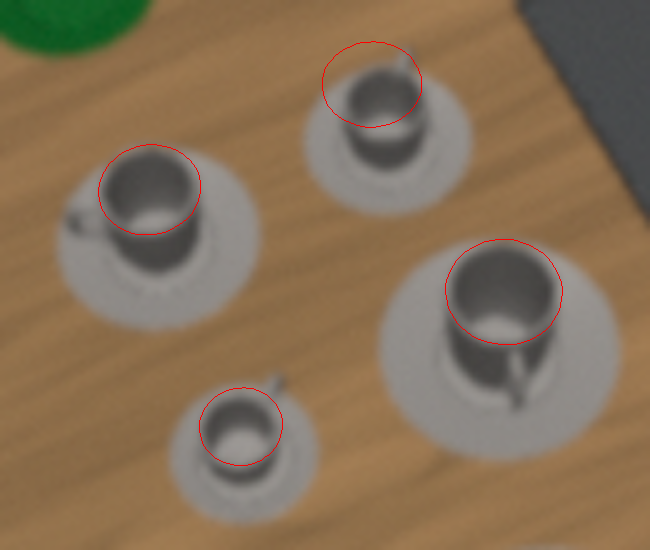

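View pics/top6full.png

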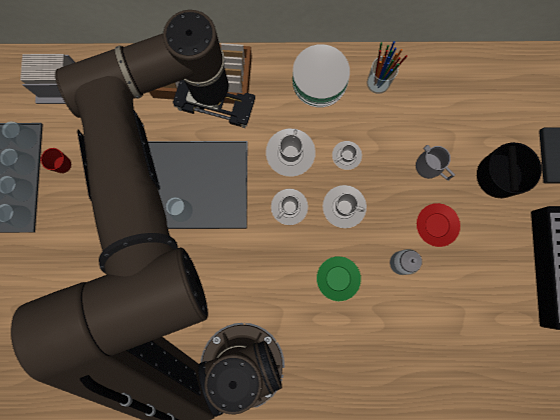

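Top and scene overlays match the cup rims to about 1–2 mm. The cortado overlay in the scene view is off only because its saucer contour merged with something else, and the top view confirms that cup. The glasses are at (176,207) in the top view and (434,188) in the scene view, the same as before. I hand in.

Run:
```python
from plant import workorder
print(workorder.close_job())
```

```text
the job is handed in; nothing more can be done
None
```

All four cups are standing upright on the saucers of their size, and the job was handed in at about 54 s on the robot's clock. I placed them in order from the smallest: espresso on 92, cortado on 112, coffee on 132 and latte on 152. Each was lowered until the wrist felt about 5–9 N of contact, then released.

- **Centring:** in the top view all four cup rims lie within about 1–2 mm of an exactly centred position, judged by eye against a drawn circle. The scene view agrees for three of them. Its fit of the cortado saucer failed because the outline was picked up wrongly (8.5 mm residual), so the cortado's centring rests on the top view alone.
- **Saucers:** they measured within about 1 mm of where they started.
- **Glasses:** both appear in their original places, checked by eye against the first pictures: one in each view, because the arm hid the other in the top view.
- **Cameras:** the two views differ from each other by about 1.5 mm in x, which is within the stated calibration. I used the average of the two.

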